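# Carry a sample tube to the microscope station on the sliding loader

### The arm

A 6-joint arm with a two-finger parallel gripper is mounted at the origin on the work surface. World frame = base frame: x ahead of the robot, y to its left, z up, the work surface at z = 0. Lengths are in m, angles in rad, forces in N, time in s.
With the tool pointing down it reaches from about 0.35 to 0.875 m from the base axis. Payload 15.5 kg.
Tool frame: the origin (TCP) lies on the front face of the gripper's body, between the roots of the fingers; the fingertips stand 73 mm ahead of it and the grasp point (between the pads) lies 54 mm ahead of it; z points along the fingers, y is the line along which they close (so a half turn about z gives the same grasp; the last joint's range is limited). The gripper opens to 85 mm and grips with 20 to 120 N. Pads are 22 mm wide; open, the fingers measure 114 mm over their backs; the gripper's body (76 mm by 85 mm) begins 54 mm behind the grasp point. The pads swing forward as they close: fully open they stand 13 mm farther back than shut.
Start: joints at [-1.347, 0.494, 1.345, -0, 1.302, -0.096], TCP at [0.196, -0.594, 0.304] pointing down, gripper open.
Joint ranges: [-2.91, 2.91], [-0.82, 2.16], [0.22, 2.67], [-1.22, 4.37], [0.12, 2.79], [-3.08, 3.08]. Speed limits (rad/s): [1.89, 1.89, 2.57, 3.01, 3.01, 3.01].

### API

Orientations are given as a unit quaternion [x, y, z, w].
In Python, from plant import ctrl gives the robot as it stands.
- The arm moves only by the tool move_arm, never from a script. Its argument "targets" is a list of rows, each a list of 3 entries, a list of its own where there are three numbers: the shift along the tool's x, y, z in cm, then the turn, a rotation vector about the tool's x, y, z in rad, then the finger opening in cm, from 0 to 8.54. A call has 1 to 20 rows; each row shifts and turns the commanded pose from where the row before left it, along the tool's axes as they then stand; what a row does not reach is not made up. A row lasts 1/12 s, in which the tool goes at most 41.7 mm and 7.16 degrees, less where a joint would pass 70% of its speed; a pose out of reach is approached as far as the arm can. A call with a gripper value outside its range is refused whole. The fingers move at their own pace and stop on an object; the grip force is fixed at half the most. Time passes only in rows, so rows that do not move let the fingers close. It gives the time, the measured TCP pose, the force, the opening and the grip force at its end, in the units of the state.
- ctrl.observe(): the state, without advancing time (a new reading comes with each control period).
- ctrl.get_image(name): name is "scene" or "top"; returns a dict with "color" (480x640x3 uint8, red, green, blue), "fovy" (degrees; the focal length in pixels is half the picture's height over the tangent of half this angle, whatever the lens; pixels are square), "cx", "cy" (the principal point, pixels), "R" (3x3) and "t" (3): a world point X has camera coordinates R X + t. Camera axes: x right, y down, z forward; pixel columns grow to the right and rows downward; lengths in m; the calibration is good to about 2 mm. A picture is of the moment at which its call begins. There is no depth.
- ctrl.job_done(): hands the job in; it is judged then, once.
Trained networks look in the newest picture that a camera, given by its name, has taken for a name from the list of things; names that differ only in an ending like _2 or _b are one class to them, and where a whole thing is asked for, a point or a joint stands for the part that bears it (a point fixed in the world has none). Each returns a list of dicts, best first, with "p" (0 to 1); they miss things now and then, are a little off and sometimes report something else, mostly with a low value. They report only what shows in the picture. A call takes as long as a camera call.
- ctrl.trace(camera, query): "mask" (480x640 bool, what is visible of it) and "point" ([column, row] in pixels, amid what is visible of it).
- ctrl.landmark_of(camera, query): "point" ([column, row] in pixels: a listed point, or the origin of a listed thing).
The state is a dict: "t": time; "joints": joint angles; "qd": joint speeds; "joint_torque": joint torques, N m; "eef_pos": TCP position; "tool_rot": TCP orientation; "contact_force": force on the tool from outside, world axes, zero at the start; "wrist_torque": the same for the moment, N m; "width": finger opening in m; "grip_force": force on a finger pad.
Only numpy, scipy, OpenCV 4.12 (cv2) and the standard library are available. Lean on these libraries where they do the work, as an engineer would, in place of code of your own. Each camera call takes 0.05 s, during which the arm holds its last target. There are 200 camera calls.

### The job

A filled sample tube stands loose on the blue carriage of the white loader, and the carriage runs freely on ball bearings. Take the loader by its handle, carry it clear of everything to the dark landing plate and hold it a few centimetres above the plate until the carriage has stood in its reading position, between the two blue lines, for three seconds; then set the loader down gently and square inside the yellow outline, handle towards the robot, with the carriage still between the lines, and let go. The tube must stay standing upright all the way and the carriage must not run hard against its end stops; do not touch the carriage or the tube, and leave the other things on the bench alone.

Things in the scene. Friction and masses are not known exactly. Their poses are not given: they have to be found in the camera images.
- loader: White loader tray with steel end walls and a black handle, about 0.30 kg without carriage. 150 x 256 mm (x, y), deck top 11 mm and walls 27 mm above the underside of the rubber feet. Origin under the tray's centre at the underside of the feet; x points away from the handle, y along the rails, z up. It starts flat on the bench, left or right, with the landing plate on the other side.
- handle (a point): Middle of the handle, 140 mm from the loader's centre towards its -x, 40 mm above the underside of the feet: a black bar along x, 24 mm wide (y), 26 mm high, free over 90 mm. Grasp from above, fingers closing along the loader's y. The far side pulls down with about 0.5 N m, so the loader sags and may pitch a little in the fingers: grip with 40 N or more and watch the loader's own tilt.
- carriage (a joint): Position of the blue carriage (84 x 72 mm in x and y, 0.12 kg) along the loader's y, in m: 0 in the middle, -0.08 and 0.08 at the hard end stops; between the blue lines from -0.02 to 0.02. It has no brake; its friction is only about 0.002 N plus 0.01 N per m/s. A loader rolled so that its y side drops by a (rad) lets it run to +y at about 9.8 a m/s2. It starts at rest at 0.033 to 0.057.
- pad (a point): Centre of the flat top of the carriage, 26.5 mm above the underside of the loader's feet. The tube starts up to 25 mm from it. When the loader is accelerated level along its y, carriage and tube stay behind.
- tube: Amber self-standing sample tube with a white label and a yellow cap, 30 mm diameter (cap 35 mm), 119 mm tall, nominally 0.065 kg (varies by a quarter), centre of mass about 61 mm up. It stands loose on the carriage's pad, friction about 0.6. It tips at a lean of about 0.24 rad, or when the carriage hits a stop at about 0.2 m/s. Origin at the centre of its foot, z up the tube.
- station: Fixed black landing plate of the microscope station, 190 x 292 mm (x, y), 5 mm thick, with a yellow outline of 158 x 265 mm inside, in which the loader's tray goes with its handle reaching out over the plate's -x edge. Origin at the centre of the underside, on the bench; x points to where the loader's x is to point.
- slidebox: Bystander: loose green slide box, 86 x 36 x 26 mm (x, y, z), on the bench between loader and plate; origin under its centre. The loader must pass over it.
- oil: Bystander: small amber oil bottle, 32 mm diameter, 70 mm tall, loose; origin under its centre.
- sharps: Bystander: yellow sharps container with a red lid, 134 mm diameter, 138 mm tall, loose; origin under its centre.
- rack: Bystander: orange rack of capped tubes, 70 x 200 mm (x, y), 106 mm tall, loose; origin under its centre.

How it is judged:
By the outcome, as a careful person would: the job done as asked, in the order asked, and still so for the second after the job is handed in, with the robot touching nothing.
It also fails if it takes over 67 s, if anything falls off the work surface, if the arm or the gripper's body presses on something with over 40 N, if the wrist force passes 120 N, or if a joint passes its speed limit or range.

## Working session

There is one attempt and no reset: what is moved stays moved. The work goes in short steps, Python scripts to look and compute and a tool call to move; the robot and the scene stay as the last step left them, time stands still between calls to the robot, and variables do not carry over. Pictures are saved under pics/ and viewed, at most 10 in all, crops included, and the job is handed in when it is done.

Besides the shell and the picture viewer there is one more tool, called after "Request:" as name([rows], argument=value, ...), one row to a line, values as JSON. move_arm: Moves the arm, as the interface text tells. Its arguments: {"type":"object","properties":{"targets":{"type":"array"}},"required":["targets"]}

```bash
mkdir -p pics; ls
cat > h.py <<'E'
import numpy as np, cv2
from plant import ctrl
from scipy.spatial.transform import Rotation as Ro
def cam(n):
    i=ctrl.get_image(n); i['f']=240/np.tan(np.radians(i['fovy'])/2); i['R']=np.array(i['R']);i['t']=np.array(i['t']); return i
def ray(i,p):
    d=i['R'].T@np.array([(p[0]-i['cx'])/i['f'],(p[1]-i['cy'])/i['f'],1]); return -i['R'].T@i['t'],d
def atz(i,p,z):
    o,d=ray(i,p); return o+d*(z-o[2])/d[2]
def proj(i,X):
    c=(i['R']@np.atleast_2d(X).T).T+i['t']; return c[:,:2]/c[:,2:]*i['f']+[i['cx'],i['cy']]
def tri(i,p,j,q):
    o,d=ray(i,p);o2,e=ray(j,q);s=np.linalg.lstsq(np.c_[d,-e],o2-o,rcond=None)[0]
    a,b=o+d*s[0],o2+e*s[1]; return (a+b)/2,np.linalg.norm(a-b)
def save(i,name): cv2.imwrite('pics/'+name,i['color'][:,:,::-1])
E
python3 - <<'E'
from h import *
s=ctrl.observe()
print({k:np.round(v,3).tolist() for k,v in s.items()})
a=cam('scene');b=cam('top');save(a,'s0.png');save(b,'t0.png')
for i in(a,b):print(i['fovy'],i['cx'],i['cy'],(-i['R'].T@i['t']).round(3),i['R'].round(3).tolist())
np.set_printoptions(suppress=True,precision=4)
for n in ['loader','handle','pad','tube','station','slidebox','oil','sharps','rack']:
    p={}
    for c,i in(('scene',a),('top',b)):
        r=ctrl.landmark_of(c,n); print(n,c,[(np.round(x['point'],1).tolist(),round(x['p'],2)) for x in r[:2]])
        if r:p[c]=r[0]['point']
    if len(p)==2: print('   ',*tri(a,p['scene'],b,p['top']))
print(ctrl.observe()['t'])
E
```

```text
pics
{'t': 0.0, 'joints': [-1.348, 0.494, 1.346, -0.0, 1.303, -0.096], 'qd': [0.001, -0.001, 0.002, -0.0, 0.0, -0.001], 'joint_torque': [0.005, -88.215, -38.386, 0.0, 0.01, -0.0], 'eef_pos': [0.196, -0.593, 0.303], 'tool_rot': [0.987, 0.159, -0.0, -0.001], 'contact_force': [0.375, 0.929, -0.8], 'wrist_torque': [0.032, -0.006, 0.004], 'grip_force': 0.0, 'width': 0.086}
43.79136280816363 323.99880525561525 236.63440871239047 [ 1.225 -1.045  0.973] [[0.86, 0.51, 0.018], [0.32, -0.511, -0.798], [-0.398, 0.691, -0.603]]
50.82023375571649 324.0590281425966 249.81455882496195 [ 0.431 -0.015  1.529] [[-0.012, -1.0, -0.003], [-0.992, 0.012, -0.123], [0.123, 0.002, -0.992]]
loader scene [([263.2, 296.8], 0.91)]
loader top [([389.7, 259.6], 0.72)]
    [ 0.586  -0.2124  0.0051] 0.004669876227225724
handle scene [([215.7, 263.6], 0.58)]
handle top [([389.2, 305.5], 0.65)]
    [ 0.4451 -0.2047  0.04  ] 0.0106896146039788
pad scene [([274.2, 280.7], 0.65)]
pad top []
tube scene [([217.1, 263.6], 0.73), ([277.0, 284.4], 0.67)]
tube top [([377.9, 258.1], 0.63), ([388.8, 310.3], 0.52)]
    [ 0.5361 -0.2103  0.0944] 0.12963522135253205
station scene [([347.7, 204.2], 0.76), ([377.4, 292.7], 0.68)]
station top [([241.0, 271.9], 0.68)]
    [ 0.5585  0.2421 -0.0008] 0.005214919515352179
slidebox scene [([314.7, 252.1], 0.96)]
slidebox top [([325.8, 257.7], 0.6)]
    [ 0.5994 -0.0145  0.0113] 0.00998051166210935
oil scene [([377.7, 290.5], 0.65)]
oil top [([332.5, 191.6], 0.64)]
    [ 0.802  -0.0411 -0.0037] 0.0018394090682234217
sharps scene [([277.9, 280.8], 0.75), ([370.3, 145.0], 0.61)]
sharps top [([126.0, 304.6], 0.75)]
    [ 0.3301  0.5778 -0.5106] 0.47983739528186536
rack scene [([130.6, 390.6], 0.75)]
rack top [([506.4, 281.7], 0.62)]
    [ 0.5142 -0.5679 -0.006 ] 0.009009850478229461
1.0
```

View pics/s0.png

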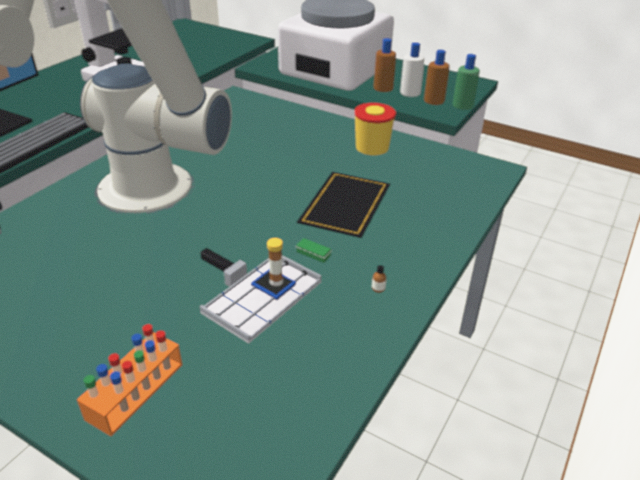

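View pics/t0.png

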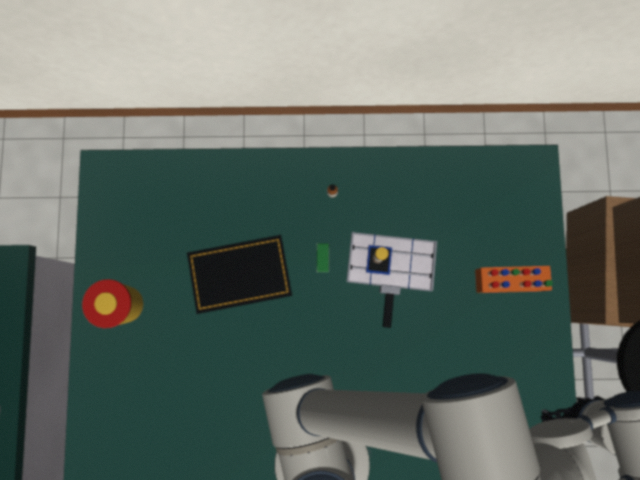

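The scene picture shows the loader in front of the robot at about (263,297), with its handle at (216,262). The tube stands on the carriage at (276,270), the slide box is at (314,250), and the plate with its yellow outline is at (345,203). The top view agrees: loader at (392,262) with the handle pointing down the image, plate at (240,273). Next I'll zoom in to see features for precise fitting.

Run:
```python
from h import *
a=cv2.imread('pics/s0.png');b=cv2.imread('pics/t0.png')
def up(im,x,y,w,h,s): return cv2.resize(im[y:y+h,x:x+w],None,fx=s,fy=s,interpolation=cv2.INTER_CUBIC)
top=np.hstack([up(b,340,225,105,110,4)[:300*2],up(a,195,230,130,115,3)[:440].copy() if 0 else cv2.copyMakeBorder(up(a,195,230,130,115,2.9),0,440-333,0,0,cv2.BORDER_CONSTANT)])
print(top.shape);cv2.imwrite('pics/c0.png',cv2.resize(top,(796,440)) if top.shape[1]>800 else top)
```

```text
Traceback (most recent call last):
ValueError: all the input array dimensions except for the concatenation axis must match exactly, but along dimension 0, the array at index 0 has size 440 and the array at index 1 has size 441
```

Run:
```python
from h import *
a=cv2.imread('pics/s0.png');b=cv2.imread('pics/t0.png')
def up(im,x,y,w,h): return cv2.resize(im[y:y+h,x:x+w],(400,400),interpolation=cv2.INTER_CUBIC)
cv2.imwrite('pics/c0.png',np.hstack([up(b,340,228,104,104),up(a,195,230,130,130)]))
```

```text
(no output)
```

View pics/c0.png

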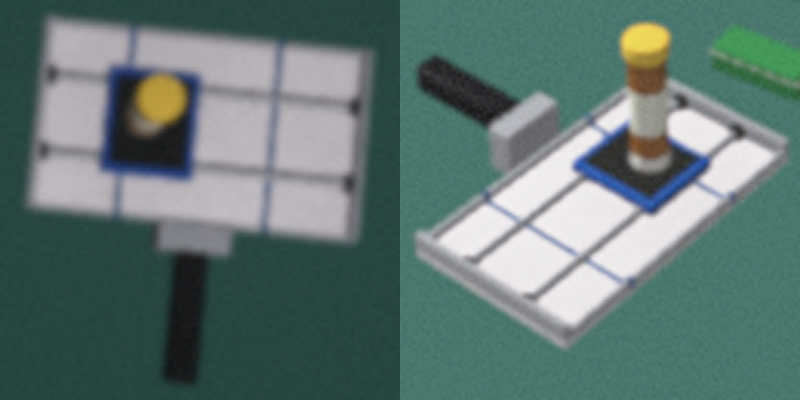

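```bash
cat >> h.py <<'E'
from scipy.optimize import least_squares
from scipy.ndimage import map_coordinates, gaussian_filter
def T(p):  # p=x,y,z,yaw,pitch(about y),roll(about x)
    return Ro.from_euler('ZYX',p[3:6]).as_matrix(),np.array(p[:3])
def edge_pts(segs,n=40):
    return [a+(b-a)*s for a,b in segs for s in np.linspace(.06,.94,n)]
def resid_setup(i,ch,segs,tf,w=5,sgn=True,n=40):
    """segs: (A,B,inside point) local mm; returns local pts, image obs lines (q, normal)"""
    R,t=tf; im=gaussian_filter(i['color'][:,:,ch].astype(float) if np.isscalar(ch) else i['color'].astype(float)@np.array(ch),.6)
    P=[];Q=[];N=[]
    for A,B,I in segs:
        A,B,I=[np.array(v,float)/1000 for v in(A,B,I)]
        for s in np.linspace(.05,.95,n):
            L=A+(B-A)*s; u=proj(i,R@L+t)[0]; u2=proj(i,R@(L+(B-A)*.02)+t)[0]; ui=proj(i,R@I+t)[0]
            d=u2-u; nn=np.array([-d[1],d[0]])/np.linalg.norm(d)
            if nn@(ui-u)<0: nn=-nn
            k=np.arange(-w,w+.01,.25); pr=map_coordinates(im,[u[1]+k*nn[1],u[0]+k*nn[0]],order=1,mode='nearest')
            g=np.gradient(pr)*(1 if sgn else -1); m=g.argmax()
            if g[m]<1.0 or m in(0,len(k)-1): continue
            lo,hi=max(0,m-4),min(len(k),m+5); ww=np.clip(g[lo:hi],0,None); kk=(ww*k[lo:hi]).sum()/ww.sum()
            P.append(L);Q.append(u+kk*nn);N.append(nn)
    return np.array(P),np.array(Q),np.array(N)
def fit(p0,free,jobs,it=4,w=6):
    """jobs: list (img,channel,segs,sgn)"""
    p=np.array(p0,float)
    for k in range(it):
        D=[(j[0],)+resid_setup(j[0],j[1],j[2],T(p),w if k<2 else 3,j[3]) for j in jobs]
        def f(v):
            q=p.copy();q[free]=v;R,t=T(q)
            return np.concatenate([((proj(i,P@R.T+t)-Q)*N).sum(1) for i,P,Q,N in D])
        r=least_squares(f,p[free],loss='soft_l1',f_scale=.4,x_scale=[.01]*len(free)); p[free]=r.x
    return p,np.median(np.abs(f(r.x))),len(r.fun)
def rect(x0,x1,y0,y1,z):
    c=((x0+x1)/2,(y0+y1)/2,z); return [((x0,y0,z),(x0,y1,z),c),((x1,y0,z),(x1,y1,z),c),((x0,y0,z),(x1,y0,z),c),((x0,y1,z),(x1,y1,z),c)]
def tray(cam_y_side): # +1 if camera is on the +y side of the loader (top camera)
    c=(0,0,11); zp,zm=(3,27) if cam_y_side>0 else (27,3)
    return [((75,-120,11),(75,120,11),c),((-75,-120,11),(-75,-35,11),c),((-75,35,11),(-75,120,11),c),
            ((-70,128,zp),(70,128,zp),c),((-70,-128,zm),(70,-128,zm),c)]
def carr(i,p,c0,w=6,side=1):
    """carriage position along loader y from an image"""
    c=c0
    for k in range(3):
        R,t=T(p); o=t+R@np.array([0,c,0]); q=np.array(list(o)+list(p[3:6]))
        segs=[((-40,36,26),(40,36,26),(0,0,26)),((-40,-36,26),(40,-36,26),(0,0,26))]
        P,Q,N=resid_setup(i,0,segs,T(q),w if k==0 else 4,False,24)
        def f(v): return ((proj(i,P@R.T+t+R[:,1]*v[0])-Q)*N).sum(1)
        r=least_squares(f,[c],loss='soft_l1',f_scale=.4,x_scale=[.01]); c=r.x[0]
    yp=[np.median(f(r.x)[P[:,1]>0]),np.median(f(r.x)[P[:,1]<0])]
    return c,np.median(np.abs(r.fun)),len(P),np.round(yp,2)
E
python3 - <<'E'
from h import *
np.set_printoptions(suppress=True,precision=4)
a=cam('scene');b=cam('top')
p=np.array([.586,-.212,0,-.06,0,0])
p,m,n=fit(p,[0,1,3],[(b,0,tray(1),True)]);print('loader top',p,m,n)
hp=T(p)[0]@[-.14,0,.04]+T(p)[1];print('handle',hp)
pl,m,n=fit([.5585,.242,0,.13,0,0],[0,1,3],[(b,1,rect(-95,95,-146,146,5),False)]);print('plate top',pl,m,n)
pl2,m,n=fit(pl,[0,1,3],[(a,1,rect(-95,95,-146,146,5),False)]);print('plate scene',pl2,m,n)
for nm,i in(('top',b),('scene',a)): print(nm,'carriage',carr(i,p,.045))
c=carr(b,p,.045)[0]
# overlay
im=b['color'].copy()[:,:,::-1].copy(); im2=a['color'][:,:,::-1].copy()
ims=[]
for i in(b,a):
    im=cv2.resize(i['color'][:,:,::-1],None,fx=4,fy=4,interpolation=cv2.INTER_CUBIC)
    for pp,segs in((p,tray(1)),(pl,rect(-95,95,-146,146,5)),(pl,rect(-79,79,-132.5,132.5,5)),(p,rect(-42,42,c*1e3-36,c*1e3+36,26)),(p,rect(-185,-95,-12,12,53))):
        R,t=T(pp)
        for A,B,_ in segs:
            u=[tuple(np.round((proj(i,R@(np.array(v)/1000)+t)[0]+.5)*4).astype(int).tolist()) for v in(A,B)]
            cv2.line(im,u[0],u[1],(0,0,255),1)
    ims.append(im)
A=cv2.resize(ims[0][215*4:340*4,180*4:450*4],(800,370));B=cv2.resize(ims[1][160*4:345*4,195*4:395*4],(400*200//185,400))[:230]
B=cv2.resize(ims[1][165*4:345*4,195*4:395*4],(800,720))[0:0] if 0 else cv2.resize(ims[1][165*4:345*4,195*4:395*4],(250,225))
cv2.imwrite('pics/o1.png',A); cv2.imwrite('pics/o2.png',cv2.resize(ims[1][165*4:345*4,195*4:395*4],(660,594)))
s=ctrl.observe();print(s['t'],Ro.from_quat(s['tool_rot']).as_matrix().round(4).tolist())
E
```

```text
loader top [ 0.5828 -0.2157  0.     -0.121   0.      0.    ] 0.2099403936317465 196
handle [ 0.4438 -0.1988  0.04  ]
plate top [0.5606 0.2418 0.     0.074  0.     0.    ] 1.1161605041203138 109
plate scene [0.5526 0.2397 0.     0.1798 0.     0.    ] 0.19025354948288759 160
top carriage (np.float64(0.04060375932368576), np.float64(0.2516838022302228), 48, array([-0.26, -0.25]))
scene carriage (np.float64(0.03516229295846575), np.float64(0.6130440066972699), 47, array([0.74, 0.18]))
1.1 [[0.9496, 0.3134, -0.0], [0.3134, -0.9496, 0.0001], [0.0, -0.0001, -1.0]]
```

View pics/o1.png

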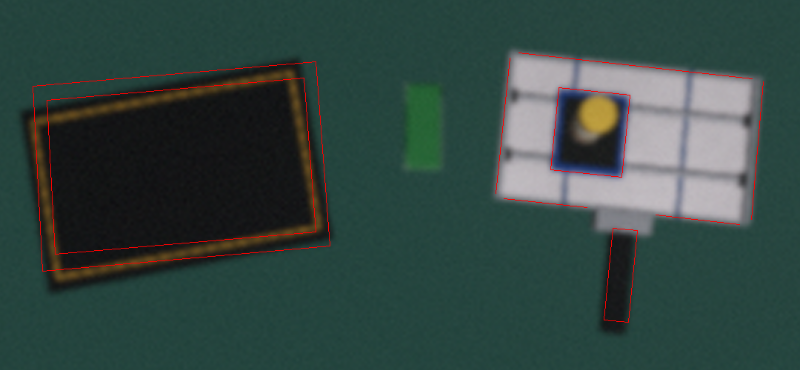

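View pics/o2.png

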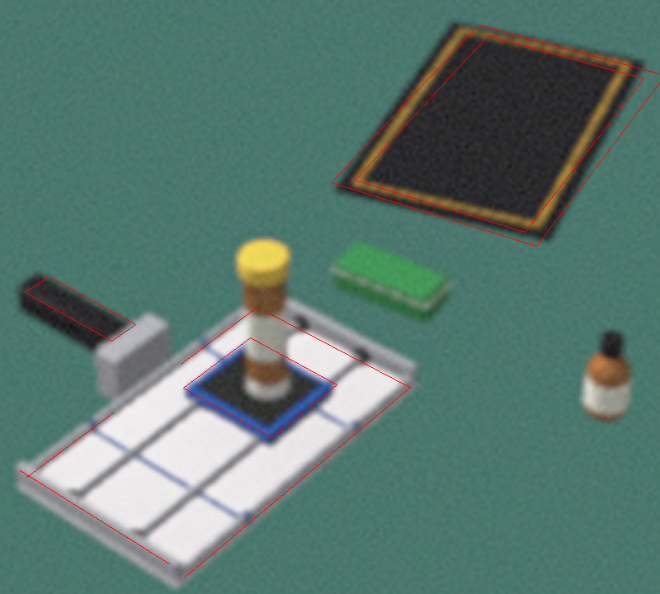

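The overlay fits the loader well in the top view: the carriage at (590,132) and the handle at (617,275) in the crop both match. My starting yaw for the plate was wrong, so I'll refit it from 0.18 and refine the handle and the loader from both cameras.

```bash
cat >> h.py <<'E'
c_=(0,0,11)
SC=[((75,-120,3),(75,120,3),c_),((-75,-120,11),(-75,-35,11),c_),((-75,50,11),(-75,120,11),c_),((-70,128,27),(70,128,27),c_),((-70,-128,3),(70,-128,3),c_)]
HT=[((-185,-12,53),(-100,-12,53),(-140,0,53)),((-185,12,53),(-100,12,53),(-140,0,53)),((-185,-12,45),(-185,12,45),(-140,0,45))]
HS=[((-185,-12,27),(-100,-12,27),(-140,0,40)),((-185,12,53),(-100,12,53),(-140,0,53))]
E
python3 - <<'E'
from h import *
np.set_printoptions(suppress=True,precision=4)
a=cam('scene');b=cam('top')
p0=np.array([.583,-.2157,0,-.121,0,0])
for nm,J in(('top',[(b,0,tray(1),True)]),('scene',[(a,0,SC,True)]),('handle top',[(b,1,HT,False)]),('handle scene',[(a,1,HS,False)]),('both',[(b,0,tray(1),True),(a,0,SC,True),(b,1,HT,False)])):
    p,m,n=fit(p0,[0,1,3] if nm!='handle scene' else [1],J);print(nm,p,m,n,'handle',T(p)[0]@[-.14,0,.04]+T(p)[1])
p,m,n=fit(p0,[0,1,2,3,4,5],[(b,0,tray(1),True),(a,0,SC,True),(b,1,HT,False)]);print('6dof',p,m,n)
W=[-.5,1.0,0] # 
for nm,i in(('top',b),('scene',a)):
    print('plate',nm,*fit([.5526,.2397,0,.18,0,0],[0,1,3],[(i,1,rect(-95,95,-146,146,5),False)]))
p,m,n=fit([.5526,.2397,0,.18,0,0],[0,1,2,3],[(i,1,rect(-95,95,-146,146,5),False) for i in(a,b)]);print('plate both',p,m)
for nm,i in(('top',b),('scene',a)):
    print('yellow centreline->outer',nm,*fit([.5526,.2397,0,.18,0,0],[0,1,3],[(i,0,rect(-79,79,-132.5,132.5,5),True)],w=4))
E
```

```text
top [ 0.5829 -0.2156  0.     -0.12    0.      0.    ] 0.2098325798950008 189 handle [ 0.4439 -0.1988  0.04  ]
scene [ 0.5849 -0.2145  0.     -0.117   0.      0.    ] 0.28770344249385615 191 handle [ 0.4459 -0.1981  0.04  ]
handle top [ 0.5709 -0.2118  0.     -0.123   0.      0.    ] 0.23005848657740674 120 handle [ 0.4319 -0.1946  0.04  ]
handle scene [ 0.583 -0.216  0.    -0.121  0.     0.   ] 0.7746936390316901 74 handle [ 0.444  -0.1991  0.04  ]
both [ 0.5834 -0.2143  0.     -0.1253  0.      0.    ] 0.3468543670701581 464 handle [ 0.4445 -0.1968  0.04  ]
6dof [ 0.5826 -0.2153  0.0049 -0.1269 -0.1292  0.0076] 0.35008106158174135 490
plate top [0.5538 0.2302 0.     0.1792 0.     0.    ] 0.15856013400178381 116
plate scene [0.5527 0.24   0.     0.1794 0.     0.    ] 0.18775822681055881 160
plate both [ 0.5506  0.2464 -0.0041  0.1781  0.      0.    ] 0.2714224315229769
yellow centreline->outer top [0.5464 0.2394 0.     0.1784 0.     0.    ] 0.11829342568735776 83
yellow centreline->outer scene [0.5581 0.2404 0.     0.1769 0.     0.    ] 0.11140930085378004 93
```

Request:
move_arm([
  [[0,0,0],[0,0,0.11],8.5],
  [[0,0,0],[0,0,0.11],8.5],
  [[0,0,0],[0,0,0.11],8.5],
  [[0,0,0],[0,0,0.109],8.5],
  [[0.6,-1.2,0.3],[0,0,0],8.5],
  [[1.25,-2.65,0.65],[0,0,0],8.5],
  [[1.25,-2.65,0.65],[0,0,0],8.5],
  [[1.25,-2.65,0.65],[0,0,0],8.5],
  [[1.25,-2.65,0.65],[0,0,0],8.5],
  [[1.25,-2.65,0.65],[0,0,0],8.5],
  [[1.25,-2.65,0.65],[0,0,0],8.5],
  [[1.25,-2.65,0.65],[0,0,0],8.5],
  [[1.25,-2.65,0.65],[0,0,0],8.5],
  [[1.25,-2.65,0.65],[0,0,0],8.5],
  [[1.25,-2.65,0.65],[0,0,0],8.5],
  [[1.25,-2.65,0.65],[0,0,0],8.5],
  [[1.25,-2.65,0.65],[0,0,0],8.5],
  [[1.25,-2.65,0.65],[0,0,0],8.5],
  [[1.25,-2.65,0.65],[0,0,0],8.5],
  [[1.25,-2.65,0.65],[0,0,0],8.5],
])

```text
t: 2.87
eef_pos: [0.4378, -0.2089, 0.2032]
tool_rot: [0.998, -0.06, 0.0, 0.0]
contact_force: [0.7, 0.1, -0.3]
width: 0.0849
grip_force: 0.0
```

Request:
move_arm([
  [[0.3,-0.6,0.4],[0,0,0],8.5],
  [[0.3,-0.6,1.0],[0,0,0],8.5],
  [[0,0,1.4],[0,0,0],8.5],
  [[0,0,1.4],[0,0,0],8.5],
  [[0,0,1.4],[0,0,0],8.5],
  [[0,0,1.4],[0,0,0],8.5],
  [[0,0,1.4],[0,0,0],8.5],
  [[0,0,1.4],[0,0,0],8.5],
  [[0,0,0.9],[0,0,0],6],
  [[0,0,0.5],[0,0,0],5],
  [[0,0,0],[0,0,0],4],
  [[0,0,0],[0,0,0],3.6],
])

```text
t: 3.87
eef_pos: [0.4445, -0.1992, 0.0915]
tool_rot: [0.998, -0.06, -0.0, 0.0]
contact_force: [-0.3, -0.2, 0.5]
width: 0.0382
grip_force: 0.0
```

Run:
```python
from h import *
np.set_printoptions(suppress=True,precision=4)
a=cam('scene');b=cam('top')
s=ctrl.observe();R=Ro.from_quat(s['tool_rot']).as_matrix();print(s['t'],np.array(s['eef_pos']),s['width'],R,s['contact_force'])
p0=np.array([.584,-.215,0,-.12,0,0])
for nm,J in(('top',[(b,0,tray(1),True)]),('scene',[(a,0,SC,True)])):
    p,m,n=fit(p0,[0,1,3],J);print(nm,p,m,n,'handle',T(p)[0]@[-.14,0,.04]+T(p)[1], carr(b if nm=='top' else a,p,.04))
u=lambda im,x,y:cv2.resize(im['color'][y:y+100,x:x+100,::-1],(400,400),interpolation=cv2.INTER_CUBIC)
cv2.imwrite('pics/g1.png',np.hstack([u(b,340,240),u(a,180,210)]))
```

```text
3.9667 [ 0.4447 -0.1992  0.0919] 0.035993297705664354 [[ 0.9928 -0.12    0.0008]
 [-0.12   -0.9928 -0.0005]
 [ 0.0009  0.0004 -1.    ]] [-0.3096 -0.1951  0.2725]
top [ 0.5832 -0.2157  0.     -0.1171  0.      0.    ] 0.2129426767454563 176 handle [ 0.4442 -0.1993  0.04  ] (np.float64(0.04057737660369839), np.float64(0.2532157904787544), 48, array([-0.26, -0.24]))
scene [ 0.5849 -0.2145  0.     -0.1163  0.      0.    ] 0.2947739041830127 192 handle [ 0.4459 -0.1983  0.04  ] (np.float64(0.033891070541047834), np.float64(0.516194418757871), 47, array([0.52, 0.06]))
```

View pics/g1.png

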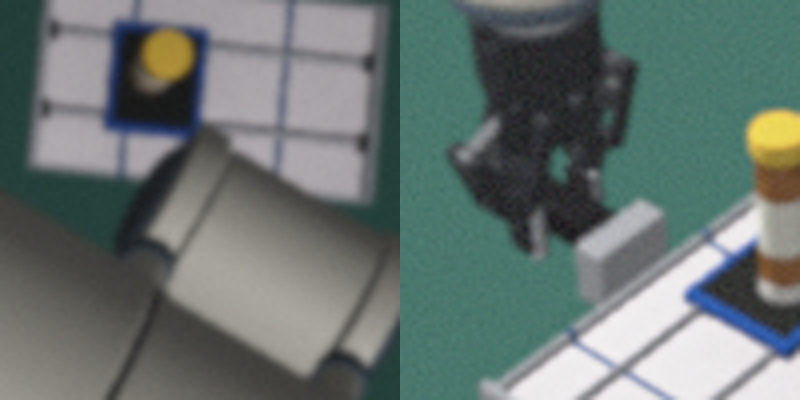

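Request:
move_arm([
  [[0,0,0],[0,0,0],3.2],
  [[0,0,0],[0,0,0],2.9],
  [[0,0,0],[0,0,0],2.7],
  [[0,0,0],[0,0,0],2.5],
  [[0,0,0],[0,0,0],2.3],
  [[0,0,0],[0,0,0],1.5],
  [[0,0,0],[0,0,0],0.5],
  [[0,0,0],[0,0,0],0.5],
  [[0,0,0],[0,0,0],0.5],
  [[0,0,0],[0,0,0],0.5],
])

```text
t: 4.8
eef_pos: [0.4445, -0.199, 0.0915]
tool_rot: [0.998, -0.06, 0.0, 0.0]
contact_force: [-1.5, 1.0, 5.6]
width: 0.0235
grip_force: 58.5
```

```bash
cat >> h.py <<'E'
def look(p0,n=3,side=1,scene=True,free=(0,1,3),c0=None,verbose=True):
    """n top pictures (0.05 s each); fits loader in last, carriage in each; c0 guess"""
    t0=ctrl.observe()['t']; I=[];ts=[]
    for k in range(n): ts.append(ctrl.observe()['t']); I.append(cam('top'))
    a=cam('scene') if scene else None
    J=[(I[-1],0,tray(side),True)]+([(a,0,SC,True)] if scene else [])
    p,m,k=fit(p0,list(free),J); C=[]
    for i in I:
        c=carr(i,p,c0,w=8); C.append(c[0]); c0=c[0]
    s=ctrl.observe();R=Ro.from_quat(s['tool_rot']).as_matrix()
    if verbose:
        print('t',np.round(s['t'],2),'tcp',np.round(s['eef_pos'],4),'toolx',R[:,0].round(4),'tooly',R[:,1].round(4),'w',round(s['width'],4),'grip',round(s['grip_force'],1),'F',np.round(s['contact_force'],2),'M',np.round(s['wrist_torque'],2))
        print('loader',p.round(4),'res',round(m,2),k); print('carr',np.round(C,4),'ts',np.round(ts,3),'last',c[1:])
    return p,ts,C,I,a
E
python3 - <<'E'
from h import *
look([.584,-.215,0,-.12,0,0],1,c0=.04,free=(0,1,2,3,4,5))
E
```

```text
t 4.9 tcp [ 0.4445 -0.199   0.0915] toolx [ 9.928e-01 -1.198e-01  1.000e-04] tooly [-1.198e-01 -9.928e-01  1.000e-04] w 0.0236 grip 58.5 F [-1.33  0.38  5.68] M [ 0.05 -0.02  0.1 ]
loader [ 0.5828 -0.2159  0.0051 -0.1246 -0.1286  0.0078] res 0.4 368
carr [0.0416] ts [4.8] last (np.float64(0.27957665088263906), 48, array([-0.28, -0.32]))
```

Run:
```python
from h import *
np.set_printoptions(suppress=True,precision=2)
b=cam('top');a=cam('scene')
p=np.array([.584,-.215,0,-.119,0,0])
for zx in(0,1):
  for nm,i,S,side in(('top',b,tray(1),1),('scene',a,SC,1)):
    for sg in S:
        out=[]
        for z in ((3,11) if abs(sg[0][1])!=abs(sg[1][1]) else (3,27)):
            s2=[tuple((v[0],v[1],z) for v in sg[:2])+(sg[2],)]
            P,Q,N=resid_setup(i,0,s2,T(p),6,True); r=((proj(i,P@T(p)[0].T+T(p)[1])-Q)*N).sum(1); out.append((z,round(np.median(r),2),round(r.std(),2),len(r)))
        if zx==0: print(nm,sg[:2],out)
```

```text
top ((75, -120, 11), (75, 120, 11)) [(3, np.float64(0.2), np.float64(0.28), 40), (27, np.float64(-1.17), np.float64(0.26), 40)]
top ((-75, -120, 11), (-75, -35, 11)) [(3, np.float64(-1.04), np.float64(1.82), 34), (11, np.float64(-0.83), np.float64(1.8), 34)]
top ((-75, 35, 11), (-75, 120, 11)) [(3, np.float64(0.04), np.float64(0.27), 40), (11, np.float64(0.27), np.float64(0.28), 40)]
top ((-70, 128, 3), (70, 128, 3)) [(3, np.float64(-0.28), np.float64(0.44), 40), (27, np.float64(-0.02), np.float64(0.44), 40)]
top ((-70, -128, 27), (70, -128, 27)) [(3, np.float64(-1.76), np.float64(1.76), 40), (27, np.float64(-3.37), np.float64(1.69), 40)]
scene ((75, -120, 3), (75, 120, 3)) [(3, np.float64(-4.96), np.float64(0.2), 38), (27, np.float64(1.02), np.float64(0.25), 40)]
scene ((-75, -120, 11), (-75, -35, 11)) [(3, np.float64(1.51), np.float64(0.86), 37), (11, np.float64(-0.64), np.float64(1.31), 40)]
scene ((-75, 50, 11), (-75, 120, 11)) [(3, np.float64(1.53), np.float64(1.33), 39), (11, np.float64(-0.5), np.float64(1.83), 40)]
scene ((-70, 128, 27), (70, 128, 27)) [(3, np.float64(0.77), np.float64(0.61), 36), (27, np.float64(0.3), np.float64(2.79), 24)]
scene ((-70, -128, 3), (70, -128, 3)) [(3, np.float64(-0.04), np.float64(0.1), 40), (27, np.float64(5.47), np.float64(4.47), 8)]
```

```bash
cat >> h.py <<'E'
SC=[((75,-120,23),(75,120,23),c_),((-75,-120,8.6),(-75,-35,8.6),c_),((-75,50,8.6),(-75,120,8.6),c_),((-70,-128,3),(70,-128,3),c_)]
def tray(s): return [((75,-120,11),(75,120,11),c_),((-75,35,8),(-75,120,8),c_),((-75,-120,8),(-75,-60,8),c_),((-70,s*128,3),(70,s*128,3),c_)]
E
python3 - <<'E'
from h import *
p,*_=look([.584,-.215,0,-.12,0,0],1,c0=.04)
look(p,1,c0=.04,free=(0,1,2,3,4,5))
E
```

```text
t 5.1 tcp [ 0.4445 -0.199   0.0915] toolx [ 9.928e-01 -1.198e-01  1.000e-04] tooly [-1.198e-01 -9.928e-01  1.000e-04] w 0.0232 grip 58.5 F [-2.07  0.46  5.42] M [0.03 0.01 0.13]
loader [ 0.5839 -0.2151  0.     -0.116   0.      0.    ] res 0.2 309
carr [0.0399] ts [5.] last (np.float64(0.2543489674702565), 48, array([-0.25, -0.26]))
t 5.2 tcp [ 0.4445 -0.199   0.0915] toolx [ 9.928e-01 -1.198e-01  1.000e-04] tooly [-1.198e-01 -9.928e-01  1.000e-04] w 0.0232 grip 58.5 F [-1.96 -0.18  5.77] M [ 0.   -0.06  0.13]
loader [ 5.837e-01 -2.154e-01 -3.000e-04 -1.134e-01  2.800e-03 -7.200e-03] res 0.2 309
carr [0.04] ts [5.1] last (np.float64(0.26274984425019454), 48, array([-0.25, -0.27]))
```

Request:
move_arm([
  [[0,0,-0.2],[0,0,0],0.5],
  [[0,0,-0.5],[0,0,0],0.5],
  [[0,0,-0.8],[0,0,0],0.5],
  [[0,0,-0.8],[0,0,0],0.5],
  [[0,0,-0.5],[0,0,0],0.5],
  [[0,0,-0.2],[0,0,0],0.5],
])

```text
t: 5.7
eef_pos: [0.4448, -0.1991, 0.1225]
tool_rot: [0.998, -0.06, 0.001, 0.0]
contact_force: [0.0, 1.3, -4.2]
width: 0.0236
grip_force: 59.1
```

Run:
```python
from h import *
p,*_=look([.584,-.215,.03,-.12,0.03,0],4,c0=.04,free=(0,1,2,3,4,5))
```

```text
t 5.95 tcp [ 0.4444 -0.1989  0.1212] toolx [ 9.928e-01 -1.199e-01 -4.000e-04] tooly [-1.199e-01 -9.928e-01 -2.000e-04] w 0.0233 grip 59.1 F [ 0.   -0.06 -4.79] M [-0.04  0.55  0.03]
loader [ 0.5835 -0.2158  0.0285 -0.1123  0.013  -0.0088] res 0.19 307
carr [0.04   0.0402 0.0402 0.0402] ts [5.7  5.75 5.8  5.85] last (np.float64(0.2477672969058653), 48, array([-0.25, -0.25]))
```

```bash
cat >> h.py <<'E'
def hop(D,dz,dyaw,shift,yaw0,n=19,nz=None,hold=1,pulse=None,off=np.array([.14,0,.065])):
    """rows for a level carry; D world xy of tray centre, shift = wanted carriage shift, yaw0 tool/loader yaw"""
    mj=lambda u:(lambda u:10*u**3-15*u**4+6*u**5)(np.clip(u,0,1))
    k=np.arange(-1,n+hold+2); s=mj(k/n); sz=mj(k/(nz or n))
    C=np.c_[np.outer(s,D),sz*dz]; yaw=yaw0+s*dyaw
    Y=np.c_[-np.sin(yaw),np.cos(yaw)]
    acc=np.zeros(len(k)); acc[1:-1]=(((C[2:,:2]-2*C[1:-1,:2]+C[:-2,:2])*144)*Y[1:-1]).sum(1)
    dy=(np.outer(s,D)[1:]-np.outer(s,D)[:-1]); Dy=(dy*(Y[1:]+Y[:-1])/2).sum()
    kk=1+shift/Dy if abs(Dy)>1e-6 else 0
    roll=-kk*acc/9.8
    if pulse is not None: roll[1:1+len(pulse)]+=pulse
    base=Ro.from_matrix(np.array([[1,0,0],[0,-1,0],[0,0,-1]]).T)
    TR=[Ro.from_euler('ZYX',[y,0,r])*base for y,r in zip(yaw,roll)]
    TP=[c-R.apply(off) for c,R in zip(C,TR)]
    rows=[];ep=np.zeros(3);er=np.zeros(3)
    for j in range(1,len(k)-1):
        d=TR[j].inv().apply(TP[j+1]-TP[j])*100; w=(TR[j].inv()*TR[j+1]).as_rotvec()
        q=np.round((d+ep)/.02)*.02; ep+=d-q; v=np.round((w+er)/.0005)*.0005; er+=w-v
        rows.append([(q+0.).round(2).tolist(),(v+0.).round(4).tolist(),0.5])
    rows=rows[:n+hold]
    print('Dy',Dy.round(4),'k',round(kk,3),'maxroll',np.abs(roll).max().round(4),'sumrot',np.sum([r[1] for r in rows],0).round(4),'sum',np.sum([r[0] for r in rows],0).round(2))
    import json;print(json.dumps(rows))
E
python3 - <<'E'
from h import *
hop([-.01,.152],.05,.0995,-.040,-.120,nz=12)
E
```

```text
Dy 0.1509 k 0.735 maxroll 0.026 sumrot [ 0.002   0.     -0.0995] sum [ -2.12 -13.58  -5.02]
[[[0.0, -0.08, -0.02], [-0.0095, 0.0, 0.0], 0.5], [[-0.02, -0.16, -0.16], [-0.008, 0.0, -0.001], 0.5], [[-0.06, -0.32, -0.34], [-0.0045, 0.0, -0.002], 0.5], [[-0.1, -0.48, -0.54], [-0.0015, 0.0, -0.0035], 0.5], [[-0.14, -0.66, -0.7], [0.001, 0.0005, -0.005], 0.5], [[-0.18, -0.88, -0.8], [0.0035, 0.0, -0.007], 0.5], [[-0.2, -1.04, -0.78], [0.0045, 0.0, -0.008], 0.5], [[-0.22, -1.18, -0.72], [0.0065, 0.0, -0.009], 0.5], [[-0.22, -1.26, -0.54], [0.0065, 0.0005, -0.0095], 0.5], [[-0.22, -1.3, -0.34], [0.007, 0.0, -0.0095], 0.5], [[-0.18, -1.28, -0.14], [0.007, -0.0005, -0.0095], 0.5], [[-0.16, -1.2, -0.02], [0.006, 0.0, -0.009], 0.5], [[-0.14, -1.06, 0.02], [0.005, 0.0, -0.008], 0.5], [[-0.1, -0.9, 0.02], [0.0035, 0.0, -0.007], 0.5], [[-0.08, -0.7, 0.02], [0.001, -0.0005, -0.005], 0.5], [[-0.06, -0.5, 0.0], [-0.0015, 0.0, -0.0035], 0.5], [[-0.02, -0.32, 0.02], [-0.0045, 0.0, -0.002], 0.5], [[-0.02, -0.16, 0.0], [-0.008, 0.0, -0.001], 0.5], [[0.0, -0.08, 0.0], [-0.0095, 0.0, 0.0], 0.5], [[0.0, -0.02, 0.0], [-0.0025, 0.0, 0.0], 0.5]]
```

Request:
move_arm([
  [[0.0,-0.08,-0.02],[-0.0115,0.0,0.0],0.5],
  [[-0.02,-0.16,-0.16],[-0.008,0.0,-0.001],0.5],
  [[-0.06,-0.32,-0.34],[-0.0045,0.0,-0.002],0.5],
  [[-0.1,-0.48,-0.54],[-0.0015,0.0,-0.0035],0.5],
  [[-0.14,-0.66,-0.7],[0.001,0.0,-0.005],0.5],
  [[-0.18,-0.88,-0.8],[0.0035,0.0,-0.007],0.5],
  [[-0.2,-1.04,-0.78],[0.0045,0.0,-0.008],0.5],
  [[-0.22,-1.18,-0.72],[0.0065,0.0,-0.009],0.5],
  [[-0.22,-1.26,-0.54],[0.0065,0.0,-0.0095],0.5],
  [[-0.22,-1.3,-0.34],[0.007,0.0,-0.0095],0.5],
  [[-0.18,-1.28,-0.14],[0.007,0.0,-0.0095],0.5],
  [[-0.16,-1.2,-0.02],[0.006,0.0,-0.009],0.5],
  [[-0.14,-1.06,0.02],[0.005,0.0,-0.008],0.5],
  [[-0.1,-0.9,0.02],[0.0035,0.0,-0.007],0.5],
  [[-0.08,-0.7,0.02],[0.001,0.0,-0.005],0.5],
  [[-0.06,-0.5,0.0],[-0.0015,0.0,-0.0035],0.5],
  [[-0.02,-0.32,0.02],[-0.0045,0.0,-0.002],0.5],
  [[-0.02,-0.16,0.0],[-0.008,0.0,-0.001],0.5],
  [[0.0,-0.08,0.0],[-0.0095,0.0,0.0],0.5],
  [[0.0,-0.02,0.0],[-0.0025,0.0,0.0],0.5],
])

```text
t: 7.62
eef_pos: [0.4336, -0.061, 0.1714]
tool_rot: [1.0, -0.01, 0.0, 0.001]
contact_force: [-0.1, -0.2, -4.6]
width: 0.0232
grip_force: 59.1
```

Run:
```python
from h import *
p,*_=look([.574,-.063,.078,-.017,0.013,-.007],4,c0=.0,free=(0,1,2,3,4,5))
```

```text
t 7.87 tcp [ 0.4335 -0.0612  0.1714] toolx [ 9.998e-01 -2.100e-02  1.000e-04] tooly [-2.100e-02 -9.998e-01 -1.000e-04] w 0.0233 grip 59.1 F [-1.38 -0.37 -5.5 ] M [-0.05  0.48 -0.01]
loader [ 0.5731 -0.0613  0.0779 -0.0168  0.0114  0.0006] res 0.16 302
carr [0.0155 0.0158 0.0166 0.019 ] ts [7.617 7.667 7.717 7.767] last (np.float64(0.6858456900369807), 48, array([0.69, 0.26]))
```

```bash
cat >> h.py <<'E'
def carr(i,p,c0=0,w=None,side=1,full=False):
    R,t=T(p); ys=np.arange(-125,125.1,.5); 
    def strip(xs,z):
        X=np.array([[x/1e3,y/1e3,z/1e3] for x in xs for y in ys]); u=proj(i,X@R.T+t)
        return np.median(map_coordinates(i['color'][:,:,0].astype(float),[u[:,1],u[:,0]],order=1).reshape(len(xs),-1),0)
    pr=[strip(xs,26.5) for xs in(np.arange(-38,-21,2),np.arange(22,39,2))]
    out=[];cs=np.arange(-.088,.0881,.0005)
    for q in pr:
        cum=np.r_[0,np.cumsum(q)]; m=lambda a,b:(cum[np.clip(np.round((b+125)/.5).astype(int),0,len(q))]-cum[np.clip(np.round((a+125)/.5).astype(int),0,len(q))])/((b-a)/.5)
        c=cs*1e3; sc=m(c-46,c-36)+m(c+36,c+46)-2*m(c-36,c+36); k=int(np.clip(sc.argmax(),1,len(c)-2))
        d=(sc[k-1]-sc[k+1])/(2*(sc[k-1]-2*sc[k]+sc[k+1])+1e-9); out.append((c[k]+.5*d)/1e3)
    r=(np.mean(out),abs(out[0]-out[1]),np.round(out,4))
    return r+(ys,pr) if full else r
E
python3 - <<'E'
from h import *
np.set_printoptions(suppress=True,linewidth=200)
p,ts,C,I,a=look([.5731,-.0613,.0779,-.0168,0.0114,-.00],3,c0=.0,free=(0,1,3))
for i in (I[-1],a):
    r=carr(i,p,full=True);print(r[0],r[2])
    for q in r[4]: print(np.round(q[::10]).astype(int))
cv2.imwrite('pics/c2.png',np.hstack([cv2.resize(i['color'][y:y+130,x:x+130,::-1],(400,400),interpolation=cv2.INTER_CUBIC) for i,x,y in((I[-1],270,190),(a,220,170))]))
E
```

```text
t 8.07 tcp [ 0.4335 -0.0611  0.1714] toolx [ 0.9998 -0.0209  0.0001] tooly [-0.0209 -0.9998 -0.0001] w 0.0231 grip 59.1 F [-0.5   0.72 -5.44] M [-0.05  0.55 -0.  ]
loader [ 0.573  -0.0613  0.0779 -0.0179  0.0114 -0.    ] res 0.15 301
carr [-0.0034 -0.0028 -0.0023] ts [7.867 7.917 7.967] last (np.float64(0.045526828495999455), array([ 0.0204, -0.0251]))
-0.002347621597302523 [ 0.0204 -0.0251]
[ 97  85 131 156 158 158 159 159 158 159 157 156 147 122 134 156 159 160 159 159 157 139  80  33  30  30  29  28  28  28  28  30  27  28  28  34  70 131 146 151 151 152 151 148 149 148 149 146 116
  95  96]
[ 94  80 126 152 153 153 154 153 154 153 155 154 147 122 133 153 152 153 154 153 153 137  81  32  28  40  70 135 167 172 173 165 128  64  38  34  76 130 145 146 148 148 146 149 151 152 151 142 102
  93  94]
0.01281394199369974 [0.0115 0.0142]
[180 208 230 229 230 231 234 233 230 209 184 222 234 232 230 231 232 232 231 218 146  71  53  54  51  50  54  53  49  50  51  54  57  68  87 130 176 174 160 153 153 151 150 149 148 142 135 105 104
 143 155]
[174 200 226 227 225 225 225 225 225 211 174 218 230 226 225 224 225 226 226 211 142  67  48  50  52  51  48  49  49  50  52  50  52  48  50  91 176 219 225 223 224 223 225 226 223 199 142  95 105
 140 148]
```

View pics/c2.png

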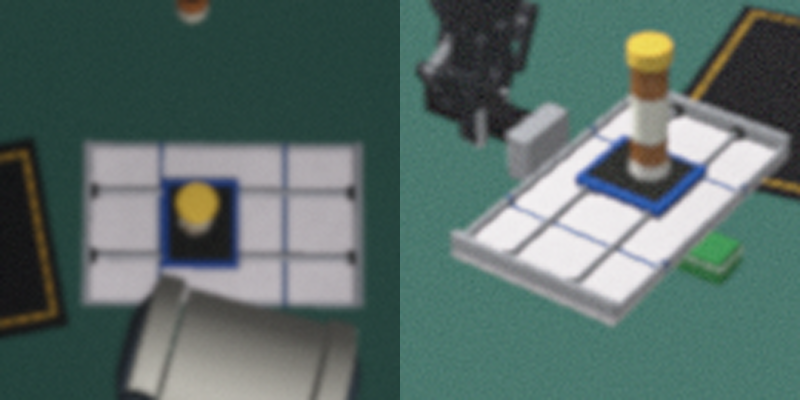

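The top crop shows the carriage's left edge at the left blue line (x≈163, lines at 160 and 284), so it sits at about +20 mm. The tube is upright and the loader hangs over the slide box with clear height. The cap fools one of the measuring strips, so I'll use only the -x strip.

```bash
cat >> h.py <<'E'
_carr=carr
def carr(i,p,c0=0,w=None,side=1):
    r=_carr(i,p); return r[2][0],r[2]
E
python3 - <<'E'
from h import *
p,ts,C,I,a=look([.5731,-.0613,.0779,-.0168,0.0114,-.00],5,c0=.0,free=(0,1,3),scene=False)
print(np.polyfit(np.array(ts)-ts[-1],C,1))
E
```

```text
t 8.32 tcp [ 0.4335 -0.061   0.1714] toolx [ 0.9998 -0.0207  0.    ] tooly [-2.070e-02 -9.998e-01 -1.000e-04] w 0.0231 grip 59.1 F [ 0.92 -0.24 -4.44] M [-0.01  0.54  0.03]
loader [ 0.5731 -0.061   0.0779 -0.0158  0.0114 -0.    ] res 0.16 149
carr [0.0209 0.0211 0.0214 0.0214 0.0221] ts [8.067 8.117 8.167 8.217 8.267] last (array([0.0221, 0.0215]),)
[0.0054  0.02192]
```

```bash
sed -i "s/    if pulse is not None: roll\[1:1+len(pulse)\]+=pulse/    roll[:2]=0\n    if pulse is not None: roll[2:2+len(pulse)]+=pulse/" h.py
python3 - <<'E'
from h import *
hop([-.010,.152],0,.1,-.041,-.0207,pulse=[.003,.003])
E
```

```text
Dy 0.1522 k 0.731 maxroll 0.0259 sumrot [ 0.   0.  -0.1] sum [ -0.6  -13.82  -0.02]
[[[0.0, -0.08, 0.0], [-0.0085, 0.0, 0.0], 0.5], [[-0.02, -0.16, 0.0], [-0.0085, 0.0, -0.001], 0.5], [[-0.02, -0.34, 0.0], [-0.0075, 0.0, -0.002], 0.5], [[-0.04, -0.5, -0.02], [-0.0015, 0.0, -0.0035], 0.5], [[-0.06, -0.7, -0.02], [0.0015, 0.0005, -0.0055], 0.5], [[-0.08, -0.9, -0.02], [0.003, 0.0, -0.0065], 0.5], [[-0.08, -1.08, -0.02], [0.005, 0.0, -0.008], 0.5], [[-0.1, -1.2, -0.02], [0.006, 0.0, -0.009], 0.5], [[-0.06, -1.28, -0.02], [0.007, 0.0005, -0.0095], 0.5], [[-0.06, -1.32, 0.0], [0.007, 0.0, -0.01], 0.5], [[-0.06, -1.28, 0.0], [0.007, -0.0005, -0.0095], 0.5], [[-0.02, -1.2, 0.02], [0.006, 0.0, -0.009], 0.5], [[-0.02, -1.08, 0.02], [0.005, 0.0, -0.008], 0.5], [[0.0, -0.9, 0.02], [0.0035, 0.0, -0.0065], 0.5], [[0.0, -0.7, 0.02], [0.001, -0.0005, -0.0055], 0.5], [[0.0, -0.5, 0.0], [-0.0015, 0.0, -0.0035], 0.5], [[0.02, -0.32, 0.02], [-0.0045, 0.0, -0.002], 0.5], [[0.0, -0.18, 0.0], [-0.008, 0.0, -0.001], 0.5], [[0.0, -0.08, 0.0], [-0.01, 0.0, 0.0], 0.5], [[0.0, -0.02, 0.0], [-0.002, 0.0, 0.0], 0.5]]
```

Request:
move_arm([
  [[0.0,-0.08,0.0],[-0.0085,0.0,0.0],0.5],
  [[-0.02,-0.16,0.0],[-0.0085,0.0,-0.001],0.5],
  [[-0.02,-0.34,0.0],[-0.0075,0.0,-0.002],0.5],
  [[-0.04,-0.5,-0.02],[-0.0015,0.0,-0.0035],0.5],
  [[-0.06,-0.7,-0.02],[0.0015,0.0,-0.0055],0.5],
  [[-0.08,-0.9,-0.02],[0.003,0.0,-0.0065],0.5],
  [[-0.08,-1.08,-0.02],[0.005,0.0,-0.008],0.5],
  [[-0.1,-1.2,-0.02],[0.006,0.0,-0.009],0.5],
  [[-0.06,-1.28,-0.02],[0.007,0.0,-0.0095],0.5],
  [[-0.06,-1.32,0.0],[0.007,0.0,-0.01],0.5],
  [[-0.06,-1.28,0.0],[0.007,0.0,-0.0095],0.5],
  [[-0.02,-1.2,0.02],[0.006,0.0,-0.009],0.5],
  [[-0.02,-1.08,0.02],[0.005,0.0,-0.008],0.5],
  [[0.0,-0.9,0.02],[0.0035,0.0,-0.0065],0.5],
  [[0.0,-0.7,0.02],[0.001,0.0,-0.0055],0.5],
  [[0.0,-0.5,0.0],[-0.0015,0.0,-0.0035],0.5],
  [[0.02,-0.32,0.02],[-0.0045,0.0,-0.002],0.5],
  [[0.0,-0.18,0.0],[-0.008,0.0,-0.001],0.5],
  [[0.0,-0.08,0.0],[-0.01,0.0,0.0],0.5],
  [[0.0,-0.02,0.0],[-0.002,0.0,0.0],0.5],
])

```text
t: 9.98
eef_pos: [0.424, 0.0771, 0.1714]
tool_rot: [0.999, 0.04, 0.0, 0.001]
contact_force: [0.1, 0.5, -5.1]
width: 0.0233
grip_force: 59.1
```

Run:
```python
from h import *
p,ts,C,I,a=look([.563,.091,.0779,.083,0.0114,-.00],6,side=-1,c0=.0,free=(0,1,3),scene=False)
print(np.polyfit(np.array(ts)-ts[-1],C,1))
```

```text
t 10.28 tcp [0.424  0.0769 0.1714] toolx [0.9969 0.0788 0.    ] tooly [ 7.880e-02 -9.969e-01 -1.000e-04] w 0.0232 grip 59.1 F [-0.13 -0.24 -3.63] M [-0.06  0.47 -0.02]
loader [ 0.5649  0.0887  0.0779  0.0618  0.0114 -0.    ] res 0.39 160
carr [-0.0021 -0.0017 -0.0014 -0.001  -0.0004  0.0003] ts [ 9.983 10.033 10.083 10.133 10.183 10.233] last (array([ 0.0003, -0.0275]),)
[0.00931429 0.00011429]
```

Run:
```python
from h import *
hop([-.011,.152],0,.1,-.012,.079,pulse=[.0055,.0055]+[0]*14+[.0055,.0055])
```

```text
Dy 0.1521 k 0.921 maxroll 0.0327 sumrot [-0.   0.  -0.1] sum [  0.82 -13.8   -0.02]
[[[0.0, -0.08, 0.0], [-0.0095, 0.0, 0.0], 0.5], [[0.0, -0.18, 0.0], [-0.01, 0.0, -0.001], 0.5], [[0.0, -0.36, 0.0], [-0.0115, 0.0, -0.002], 0.5], [[0.0, -0.52, -0.02], [-0.0015, 0.0, -0.0035], 0.5], [[0.02, -0.7, -0.02], [0.001, 0.0005, -0.0055], 0.5], [[0.02, -0.88, -0.04], [0.0045, 0.0, -0.0065], 0.5], [[0.02, -1.08, -0.02], [0.006, 0.0, -0.008], 0.5], [[0.06, -1.18, -0.02], [0.008, 0.0005, -0.009], 0.5], [[0.06, -1.28, -0.02], [0.0085, 0.0, -0.0095], 0.5], [[0.08, -1.3, -0.02], [0.009, 0.0, -0.01], 0.5], [[0.08, -1.28, 0.02], [0.0085, 0.0, -0.0095], 0.5], [[0.1, -1.2, 0.02], [0.008, -0.0005, -0.009], 0.5], [[0.1, -1.06, 0.02], [0.006, 0.0, -0.008], 0.5], [[0.1, -0.88, 0.02], [0.004, 0.0, -0.0065], 0.5], [[0.06, -0.7, 0.02], [0.0015, -0.0005, -0.0055], 0.5], [[0.06, -0.5, 0.02], [-0.002, 0.0, -0.0035], 0.5], [[0.04, -0.3, 0.0], [0.0, 0.0, -0.002], 0.5], [[0.02, -0.18, 0.0], [-0.01, 0.0, -0.001], 0.5], [[0.0, -0.14, 0.02], [-0.0175, 0.0, 0.0], 0.5], [[0.0, 0.0, 0.0], [-0.003, 0.0, 0.0], 0.5]]
```

Request:
move_arm([
  [[0.0,-0.08,0.0],[-0.0095,0.0,0.0],0.5],
  [[0.0,-0.18,0.0],[-0.01,0.0,-0.001],0.5],
  [[0.0,-0.36,0.0],[-0.0115,0.0,-0.002],0.5],
  [[0.0,-0.52,-0.02],[-0.0015,0.0,-0.0035],0.5],
  [[0.02,-0.7,-0.02],[0.001,0.0,-0.0055],0.5],
  [[0.02,-0.88,-0.04],[0.0045,0.0,-0.0065],0.5],
  [[0.02,-1.08,-0.02],[0.006,0.0,-0.008],0.5],
  [[0.06,-1.18,-0.02],[0.008,0.0,-0.009],0.5],
  [[0.06,-1.28,-0.02],[0.0085,0.0,-0.0095],0.5],
  [[0.08,-1.3,-0.02],[0.009,0.0,-0.01],0.5],
  [[0.08,-1.28,0.02],[0.0085,0.0,-0.0095],0.5],
  [[0.1,-1.2,0.02],[0.008,0.0,-0.009],0.5],
  [[0.1,-1.06,0.02],[0.006,0.0,-0.008],0.5],
  [[0.1,-0.88,0.02],[0.004,0.0,-0.0065],0.5],
  [[0.06,-0.7,0.02],[0.0015,0.0,-0.0055],0.5],
  [[0.06,-0.5,0.02],[-0.002,0.0,-0.0035],0.5],
  [[0.04,-0.3,0.0],[0.0,0.0,-0.002],0.5],
  [[0.02,-0.18,0.0],[-0.01,0.0,-0.001],0.5],
  [[0.0,-0.14,0.02],[-0.0175,0.0,0.0],0.5],
  [[0.0,0.0,0.0],[-0.003,0.0,0.0],0.5],
])

```text
t: 11.95
eef_pos: [0.4148, 0.2152, 0.1713]
tool_rot: [0.996, 0.089, 0.0, 0.001]
contact_force: [-0.2, 0.7, -4.8]
width: 0.0233
grip_force: 59.1
```

Run:
```python
from h import *
p,ts,C,I,a=look([.552,.240,.0779,.179,0.0114,-.00],6,side=-1,c0=.0,free=(0,1,3),scene=True)
print(np.polyfit(np.array(ts)-ts[-1],C,1),'scene carr',_carr(a,p)[2])
np.savez('l3.npz',top=I[-1]['color'],scene=a['color'])
cv2.imwrite('pics/c3.png',np.hstack([cv2.resize(i['color'][y:y+150,x:x+150,::-1],(400,400),interpolation=cv2.INTER_CUBIC) for i,x,y in((I[-1],165,190),(a,270,120))]))
```

```text
t 12.3 tcp [0.4148 0.2149 0.1713] toolx [ 0.9841  0.1779 -0.    ] tooly [ 1.779e-01 -9.841e-01 -3.000e-04] w 0.0231 grip 59.1 F [-0.27 -0.14 -5.36] M [-0.07  0.48 -0.04]
loader [ 0.552   0.2446  0.0779  0.1766  0.0114 -0.    ] res 0.23 284
carr [-0.0143 -0.0144 -0.0147 -0.0147 -0.0149 -0.0151] ts [11.95 12.   12.05 12.1  12.15 12.2 ] last (array([-0.0151, -0.0349]),)Traceback (most recent call last):
  File "<stdin>", line 3, in <module>
NameError: name '_carr' is not defined. Did you mean: 'carr'?
```

Request:
move_arm([
  [[0,0,0.1],[-0.009,0,0],0.5],
  [[0,0,0.2],[-0.009,0,0],0.5],
  [[0,0,0.35],[0,0,0],0.5],
  [[0,0,0.45],[0.009,0,0],0.5],
  [[0,0,0.5],[0.009,0,0],0.5],
  [[0,0,0.55],[0.0085,0,0],0.5],
  [[0,0,0.5],[0.0085,0,0],0.5],
  [[0,0,0.4],[-0.0005,0,0],0.5],
  [[0,0,0.35],[-0.008,0,0],0.5],
  [[0,0,0.2],[-0.0085,0,0],0.5],
  [[0,0,0.1],[0,0,0],0.5],
  [[0,0,0.1],[0,0,0],0.5],
])

```text
t: 13.3
eef_pos: [0.4148, 0.2153, 0.1332]
tool_rot: [0.996, 0.09, 0.0, 0.0]
contact_force: [-0.7, 0.6, -5.6]
width: 0.023
grip_force: 59.1
```

Run:
```python
from h import *
p,ts,C,I,a=look([.552,.242,.040,.179,0.0114,-.00],5,side=-1,c0=.0,free=(0,1,3),scene=True)
print(np.polyfit(np.array(ts)-ts[-1],C,1))
q,m,n=fit(p,[0,1,2,3,4,5],[(I[-1],0,tray(-1),True),(a,0,SC,True)]);print('6dof',q.round(4),m)
pl=np.array([.5527,.240,0,.179,0,0])
for nm,J in(('top',[I[-1]]),('scene',[a]),('both',[I[-1],a])): print('plate',nm,fit(pl,[0,1,3],[(j,1,rect(-95,95,-146,146,5)[k:k+1][0:1] and rect(-95,95,-146,146,5),False) for j in J for k in(0,)],w=3))
np.savez('l4.npz',top=I[-1]['color'],scene=a['color'])
cv2.imwrite('pics/c4.png',np.hstack([cv2.resize(i['color'][y:y+150,x:x+150,::-1],(400,400),interpolation=cv2.INTER_CUBIC) for i,x,y in((I[-1],165,190),(a,270,120))]))
```

```text
t 13.6 tcp [0.4148 0.2151 0.1334] toolx [9.840e-01 1.782e-01 3.000e-04] tooly [ 1.782e-01 -9.840e-01 -2.000e-04] w 0.0232 grip 59.1 F [ 0.01  0.69 -4.62] M [-0.05  0.49 -0.03]
loader [ 0.5524  0.2453  0.04    0.178   0.0114 -0.    ] res 0.26 273
carr [-0.0071 -0.0073 -0.0078 -0.0082 -0.0082] ts [13.3  13.35 13.4  13.45 13.5 ] last (array([-0.0082, -0.0296]),)
[-0.0062  -0.00834]
6dof [ 0.5549  0.2343  0.0438  0.1745  0.0137 -0.0225] 0.3272414718132126
plate top (array([0.55112891, 0.24711615, 0.        , 0.17770735, 0.        ,
       0.        ]), np.float64(0.29213438425462324), 148)
plate scene (array([0.55263853, 0.2398959 , 0.        , 0.18142302, 0.        ,
       0.        ]), np.float64(0.22804056530133066), 134)
plate both (array([0.5515167 , 0.2458673 , 0.        , 0.17816188, 0.        ,
       0.        ]), np.float64(0.27085004708154553), 269)
```

View pics/c4.png

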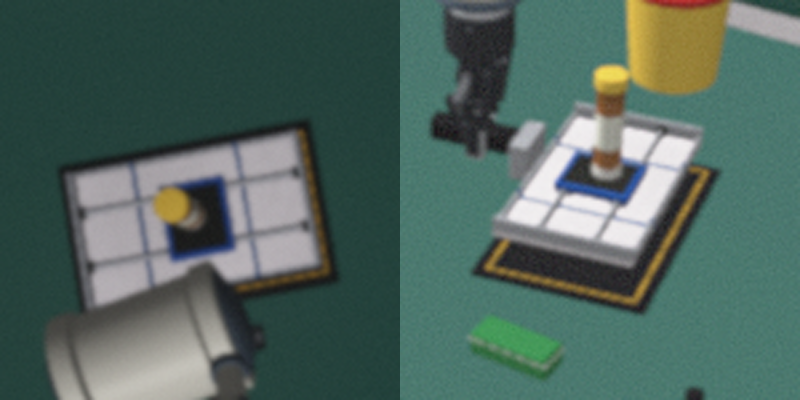

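The loader hangs over the plate in both views. The tube is upright, and the carriage is at (202,218) between the blue lines, about 8 mm to -y. Next I'll let it settle and refine the plate pose from the unobstructed first pictures.

Run:
```python
from h import *
np.set_printoptions(suppress=True,precision=4)
I=[];ts=[]
p=np.array([.5526,.240,.040,.178,.0114,0])
b=cam('top');ts=ctrl.observe()['t'];print(ts,carr(b,p)[0])
a=cam('scene')
b0=dict(b);a0=dict(a);b0['color']=cv2.imread('pics/t0.png')[:,:,::-1];a0['color']=cv2.imread('pics/s0.png')[:,:,::-1]
for nm,i in(('top',b0),('scene',a0)):
    for k0 in([.5527,.240,0,.179,0,0],[.552,.245,0,.179,0,0],[.552,.237,0,.177,0,0]):
        r=fit(k0,[0,1,3],[(i,1,rect(-95,95,-146,146,5),False)],w=3); print(nm,'plate',r[0][[0,1,3]],round(r[1],2),r[2])
    # yellow by colour: R-B
    d=i['color'].astype(int); y=((d[:,:,0]-d[:,:,2])>35)
    pt=proj(i,[.5527,.24,.005])[0]; yy,xx=np.nonzero(y); k=np.hypot(xx-pt[0],yy-pt[1])<75; W=np.array([atz(i,(x,v),.005) for x,v in zip(xx[k],yy[k])])[:,:2]
    # fit centreline rectangle with free half sizes
    def f(q):
        c,s=np.cos(q[2]),np.sin(q[2]); X=(W-q[:2])@np.array([[c,-s],[s,c]]); dx=np.abs(X[:,0])-q[3];dy=np.abs(X[:,1])-q[4]
        return np.where((dx<0)&(dy<0),np.maximum(dx,dy),np.hypot(np.maximum(dx,0),np.maximum(dy,0)))
    r=least_squares(f,[.5527,.24,.179,.077,.131],loss='soft_l1',f_scale=.002,x_scale=[.01]*5);print(nm,'yellow',r.x,len(W),np.abs(r.fun).mean())
# loader on the bench, same method per camera
for nm,i,S in(('top',b0,tray(1)),('scene',a0,SC)): r=fit([.584,-.215,0,-.119,0,0],[0,1,3],[(i,0,S,True)]);print(nm,'bench loader',r[0][[0,1,3]],r[1])
```

```text
13.65 -0.0035
top plate [0.5509 0.2463 0.1784] 0.16 160
top plate [0.5509 0.2463 0.1782] 0.16 160
top plate [0.554  0.2302 0.1767] 0.15 117
top yellow [0.5514 0.2463 0.1784 0.0805 0.134 ] 673 0.001815634711401436
scene plate [0.5526 0.2398 0.1799] 0.2 160
scene plate [0.5526 0.2398 0.1801] 0.2 160
scene plate [0.5526 0.2398 0.1798] 0.2 160
scene yellow [0.5337 0.3772 0.1373 0.0778 0.2662] 1337 0.0199155950931041
top bench loader [ 0.5831 -0.2154 -0.1203] 0.21493897609287171
scene bench loader [ 0.5841 -0.2147 -0.1195] 0.1341919484376865
```

```bash
cat >> h.py <<'E'
def lines(i,p):
    """offset of painted blue lines (should be +-56 at deck z=11): returns measured y of both"""
    R,t=T(p); ys=np.arange(-75,75.1,.25); xs=[-60,-55,-50,50,55,60,65]
    X=np.array([[x/1e3,y/1e3,.011] for x in xs for y in ys]); u=proj(i,X@R.T+t)
    out=[]
    q=map_coordinates(i['color'][:,:,0].astype(float),[u[:,1],u[:,0]],order=1).reshape(len(xs),-1)
    for s in(-1,1):
        r=[]
        for row in q:
            k=np.nonzero(np.abs(ys-s*56)<12)[0]; v=np.median(row[k])-row[k]; v=np.clip(v-6,0,None)
            if v.sum()>20: r.append((v*ys[k]).sum()/v.sum())
        out.append(np.median(r) if r else np.nan)
    return np.round(out,1)
E
python3 - <<'E'
from h import *
np.set_printoptions(suppress=True,precision=4)
p=np.array([.5524,.2453,.040,.178,.0114,0])
p,ts,C,I,a=look(p,4,side=-1,c0=.0,free=(0,1,3),scene=False)
print(np.polyfit(np.array(ts)-ts[-1],C,1),'lines',[lines(i,p) for i in I])
a=cam('scene')
for z in(.038,.040): r=fit([.5526,.240,z,.178,.0114,0],[0,1,3],[(a,0,SC,True)]);print('scene loader',r[0],r[1],lines(a,r[0]))
E
```

```text
t 13.9 tcp [0.4148 0.2151 0.1333] toolx [0.984  0.1783 0.0001] tooly [ 0.1783 -0.984  -0.0002] w 0.0232 grip 59.1 F [-0.27 -0.43 -5.11] M [-0.12  0.56 -0.08]
loader [0.5553 0.2346 0.04   0.1694 0.0114 0.    ] res 0.22 143
carr [0.0014 0.0011 0.001  0.0008] ts [13.7  13.75 13.8  13.85] last (array([ 0.0008, -0.0189]),)
[-0.0038  0.0008] lines [array([-50.1,  64.8]), array([-50.1,  64.8]), array([-50.2,  64.8]), array([-50.2,  64.8])]
scene loader [0.5507 0.2459 0.038  0.1829 0.0114 0.    ] 0.15281004599993486 [-58.4  58.5]
scene loader [0.5522 0.2434 0.04   0.1824 0.0114 0.    ] 0.15671997094423804 [-58.6  58.1]
```

Request:
move_arm([
  [[0,0,0],[-0.005,0,0],0.5],
  [[0,0,0],[-0.006,0,0],0.5],
  [[0,0,0],[0,0,0],0.5],
  [[0,0,0],[0.006,0,0],0.5],
  [[0,0,0],[0.005,0,0],0.5],
  [[0,0,0],[0.003,0,0],0.5],
  [[0,0,0],[0.0025,0,0],0.5],
  [[0,0,0],[0,0,0],0.5],
  [[0,0,0],[-0.0025,0,0],0.5],
  [[0,0,0],[-0.003,0,0],0.5],
  [[0,0,0],[0,0,0],0.5],
  [[0,0,0],[0,0,0],0.5],
])

```text
t: 14.95
eef_pos: [0.4148, 0.2152, 0.1333]
tool_rot: [0.996, 0.09, 0.0, -0.0]
contact_force: [-0.2, 0.5, -5.0]
width: 0.0233
grip_force: 59.1
```

```bash
cat >> h.py <<'E'
def look2(p,n=4):
    """fixed nominal pose p; carriage relative to the painted lines, in top"""
    I=[];ts=[]
    for k in range(n): ts.append(ctrl.observe()['t']); I.append(cam('top'))
    L=np.array([lines(i,p) for i in I]); off=np.nanmedian(L.mean(1)); C=[carr(i,p)[0]*1e3-off for i in I]
    s=ctrl.observe(); print('t',np.round(s['t'],2),'lines',np.nanmedian(L,0),'carr mm',np.round(C,2),'v',np.polyfit(ts,C,1)[0].round(2) if n>2 else '','tcp',np.round(s['eef_pos'],4),'rot',Ro.from_quat(s['tool_rot']).as_matrix()[:,:2].round(4).T.tolist(),'F',np.round(s['contact_force'],1))
    return I
E
python3 - <<'E'
from h import *
look2([.5526,.2427,.0404,.178,.0114,0],4)
E
```

```text
t 15.15 lines [-58.9  57.2] carr mm [1.05 1.15 1.15 0.95] v -0.6 tcp [0.4148 0.2152 0.1333] rot [[0.984, 0.1783, 0.0], [0.1783, -0.984, -0.0002]] F [-0.3 -0.  -4.6]
```

Request:
move_arm([
  [[0,0,0],[0,0,0],0.5],
  [[0,0,0],[0,0,0],0.5],
  [[0,0,0],[0,0,0],0.5],
  [[0,0,0],[0,0,0],0.5],
  [[0,0,0],[0,0,0],0.5],
  [[0,0,0],[0,0,0],0.5],
  [[0,0,0],[0,0,0],0.5],
  [[0,0,0],[0,0,0],0.5],
  [[0,0,0],[0,0,0],0.5],
  [[0,0,0],[0,0,0],0.5],
  [[0,0,0],[0,0,0],0.5],
  [[0,0,0],[0,0,0],0.5],
  [[0,0,0],[0,0,0],0.5],
  [[0,0,0],[0,0,0],0.5],
  [[0,0,0],[0,0,0],0.5],
  [[0,0,0],[0,0,0],0.5],
  [[0,0,0],[0,0,0],0.5],
  [[0,0,0],[0,0,0],0.5],
])

```text
t: 16.65
eef_pos: [0.4148, 0.2151, 0.1333]
tool_rot: [0.996, 0.089, 0.0, -0.0]
contact_force: [0.8, 0.1, -4.7]
width: 0.0233
grip_force: 59.1
```

Run:
```python
from h import *
look2([.5526,.2427,.0404,.178,.0114,0],3)
```

```text
t 16.8 lines [-59.   57.2] carr mm [1.05 0.95 0.95] v -1.0 tcp [0.4148 0.2151 0.1333] rot [[0.984, 0.1783, 0.0], [0.1783, -0.984, -0.0002]] F [ 0.1 -0.2 -3.9]
```

Request:
move_arm([
  [[0,0,0],[0,0,0],0.5],
  [[0,0,0],[0,0,0],0.5],
  [[0,0,0],[0,0,0],0.5],
  [[0,0,0],[0,0,0],0.5],
  [[0,0,0],[0,0,0],0.5],
  [[0,0,0],[0,0,0],0.5],
  [[0,0,0],[0,0,0],0.5],
  [[0,0,0],[0,0,0],0.5],
  [[0,0,0],[0,0,0],0.5],
  [[0,0,0],[0,0,0],0.5],
  [[0,0,0],[0,0,0],0.5],
  [[0,0,0],[0,0,0],0.5],
  [[0,0,0],[0,0,0],0.5],
  [[0,0,0],[0,0,0],0.5],
  [[0,0,0],[0,0,0],0.5],
  [[0,0,0],[0,0,0],0.5],
  [[0,0,0],[0,0,0],0.5],
  [[0,0,0],[0,0,0],0.5],
  [[0,0,0],[0,0,0],0.5],
  [[0,0,0],[0,0,0],0.5],
])

```text
t: 18.47
eef_pos: [0.4148, 0.2151, 0.1333]
tool_rot: [0.996, 0.089, 0.0, -0.0]
contact_force: [-0.3, 0.5, -5.6]
width: 0.0236
grip_force: 59.1
```

Run:
```python
from h import *
I=look2([.5526,.2427,.0404,.178,.0114,0],3)
a=cam('scene');np.savez('l5.npz',top=I[-1]['color'],scene=a['color'])
```

```text
t 18.62 lines [-59.   57.2] carr mm [1.  0.9 0.9] v -1.0 tcp [0.4148 0.2151 0.1333] rot [[0.984, 0.1782, 0.0], [0.1782, -0.984, -0.0002]] F [-0.1  0.4 -4.6]
```

Request:
move_arm([
  [[0,0,0.05],[0,0.001,0],0.5],
  [[0,0,0.15],[0,0.001,0],0.5],
  [[-0.02,0,0.25],[0,0.001,0],0.5],
  [[-0.02,0,0.3],[0,0.001,0],0.5],
  [[-0.02,0,0.35],[0,0.001,0],0.5],
  [[-0.02,0,0.35],[0,0.001,0],0.5],
  [[-0.02,0,0.35],[0,0.001,0],0.5],
  [[0,0,0.3],[0,0.001,0],0.5],
  [[0,0,0.25],[0,0.001,0],0.5],
  [[0,0,0.15],[0,0,0],0.5],
  [[0,0,0.1],[0,0,0],0.5],
  [[0,0,0],[0,0,0],0.5],
])

```text
t: 19.67
eef_pos: [0.4139, 0.215, 0.1071]
tool_rot: [0.996, 0.09, 0.004, -0.0]
contact_force: [0.0, 0.3, -5.2]
width: 0.0231
grip_force: 59.1
```

Run:
```python
from h import *
np.set_printoptions(suppress=True,precision=4)
p=np.array([.5526,.242,.016,.178,.002,0])
I=look2(p,3);b=I[-1];a=cam('scene');np.savez('l6.npz',top=b['color'],scene=a['color'])
print('scene lines',lines(a,[.5526,.2425,.016,.18,.002,0]))
r=fit([.5526,.242,.016,.178,.002,0],[0,1,3],[(a,0,SC,True)]);print('scene loader',r[0],r[1],lines(a,r[0]))
r=fit([.5526,.242,.016,.178,.002,0],[0,3],[(b,0,tray(-1)[:3],True)]);print('top x,yaw',r[0],r[1],lines(b,r[0]))
r=fit([.5526,.242,.016,.178,.002,0],[0,1,2,3,4,5],[(a,0,SC,True),(b,0,tray(-1)[:3],True)]);print('6dof',r[0],r[1])
print(carr(a,[.5526,.2425,.016,.18,.002,0]))
cv2.imwrite('pics/c6.png',np.vstack([cv2.resize(i['color'][y:y+75,x:x+150,::-1],(600,300),interpolation=cv2.INTER_CUBIC) for i,x,y in((b,165,225),(a,280,165))]))
```

```text
t 19.82 lines [-58.3  57.8] carr mm [0.7 0.7 0.7] v 0.0 tcp [0.414  0.215  0.1074] rot [[0.9839, 0.1782, 0.0093], [0.1783, -0.984, -0.0002]] F [-0.3  0.7 -5.5]
scene lines [-58.5  57.6]
scene loader [0.5567 0.2166 0.016  0.1756 0.002  0.    ] 0.22674240668968054 [nan nan]
top x,yaw [0.5554 0.242  0.016  0.168  0.002  0.    ] 0.4410772181951732 [-57.4  58.8]
6dof [ 0.5609  0.2112  0.023   0.1648 -0.004   0.0173] 0.27001446971518056
(np.float64(-0.0057), array([-0.0057, -0.0051]))
```

View pics/c6.png

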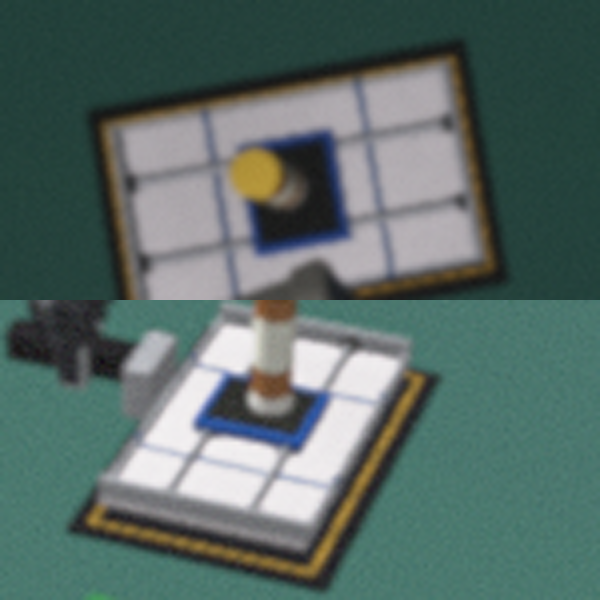

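The top crop shows the tray over the outline with yellow visible on the left (110), the right (490) and at the back. The two cameras disagree on the plate by about 6 mm, so I'll check this with colour fits from the clean first pictures and the lines on the bench.

Run:
```python
from h import *
np.set_printoptions(suppress=True,precision=4)
b=cam('top');a=cam('scene')
b['color']=cv2.imread('pics/t0.png')[:,:,::-1];a['color']=cv2.imread('pics/s0.png')[:,:,::-1]
for nm,i,c0 in(('top',b,(.551,.2463)),('scene',a,(.5526,.2398))):
    # dark plate mask: pixels dark or yellow => quad
    d=i['color'].astype(float); pt=proj(i,[c0[0],c0[1],.005])[0]
    hull=proj(i,np.array([[c0[0]+u*np.cos(.179)-v*np.sin(.179),c0[1]+u*np.sin(.179)+v*np.cos(.179),.005] for u,v in((.11,.16),(.11,-.16),(-.11,-.16),(-.11,.16))]))
    m=np.zeros((480,640),np.uint8);cv2.fillConvexPoly(m,np.round(hull).astype(np.int32),1)
    yy,xx=np.nonzero(m&((d[:,:,0]-d[:,:,2])>25)); wt=(d[:,:,0]-d[:,:,2])[yy,xx]
    W=np.array([atz(i,(x,v),.005) for x,v in zip(xx,yy)])[:,:2]
    def f(q):
        c,s=np.cos(q[2]),np.sin(q[2]); X=(W-q[:2])@np.array([[c,-s],[s,c]]); dx=np.abs(X[:,0])-q[3];dy=np.abs(X[:,1])-q[4]
        return np.where((dx<0)&(dy<0),np.maximum(dx,dy),np.hypot(np.maximum(dx,0),np.maximum(dy,0)))*wt/50
    r=least_squares(f,[*c0,.179,.077,.131],loss='soft_l1',f_scale=.002,x_scale=[.01]*5);print(nm,'yellow',r.x,len(W),np.abs(r.fun).mean())
    for q in([.551,.2463,0,.1784,0,0],[.5526,.2398,0,.18,0,0]):
        out=[]
        for sg in rect(-95,95,-146,146,5):
            P,Q,N=resid_setup(i,1,[sg],T(q),6,False); rr=((proj(i,P@T(q)[0].T+T(q)[1])-Q)*N).sum(1); out.append((round(np.median(rr),2),round(rr.std(),2),len(rr)))
        print(q[:2],'edges -x,+x,-y,+y',out)
    print('bench lines',lines(i,[.5835,-.2158,0,-.12,0,0]), 'pix of plate centre',pt)
```

```text
top yellow [0.5511 0.2465 0.1781 0.0806 0.1341] 918 0.0019229372818207022
[0.551, 0.2463] edges -x,+x,-y,+y [(np.float64(-0.19), np.float64(2.79), 16), (np.float64(-0.16), np.float64(2.05), 12), (np.float64(-5.29), np.float64(2.14), 29), (np.float64(-5.25), np.float64(2.1), 32)]
[0.5526, 0.2398] edges -x,+x,-y,+y [(np.float64(-5.63), np.float64(2.45), 13), (np.float64(-0.21), np.float64(0.11), 14), (np.float64(-2.1), np.float64(0.19), 40), (np.float64(-3.14), np.float64(2.0), 40)]
bench lines [-57.   59.3] pix of plate centre [238.7827 273.5164]
scene yellow [0.5505 0.2465 0.1786 0.0807 0.134 ] 747 0.0033961572972838155
[0.551, 0.2463] edges -x,+x,-y,+y [(np.float64(-5.32), np.float64(2.24), 29), (np.float64(0.06), np.float64(0.16), 22), (np.float64(1.28), np.float64(1.83), 40), (np.float64(-3.28), np.float64(1.68), 40)]
[0.5526, 0.2398] edges -x,+x,-y,+y [(np.float64(-5.31), np.float64(2.19), 37), (np.float64(0.03), np.float64(0.16), 28), (np.float64(-0.22), np.float64(1.65), 36), (np.float64(-2.17), np.float64(1.58), 40)]
bench lines [-56.9  58.8] pix of plate centre [344.7472 202.4347]
```

```bash
cat >> h.py <<'E'
def rails(i,p):
    """x (mm) of dark rails at -y and +y parts, deck z"""
    R,t=T(p); xs=np.arange(-50,50.1,.25); out=[]
    for y0 in(-85,80):
        X=np.array([[x/1e3,y/1e3,.013] for y in np.arange(y0-20,y0+21,2) for x in xs]); u=proj(i,X@R.T+t)
        q=np.median(map_coordinates(i['color'][:,:,0].astype(float),[u[:,1],u[:,0]],order=1).reshape(-1,len(xs)),0)
        for s in(-1,1):
            k=np.nonzero((xs*s>8)&(xs*s<42))[0]; v=np.clip(np.median(q[k])-q[k]-10,0,None); out.append((v*xs[k]).sum()/max(v.sum(),1e-6))
    return np.round(out,1)
E
python3 - <<'E'
from h import *
np.set_printoptions(suppress=True,precision=4)
b=cam('top');a=cam('scene'); L=np.load('l6.npz')
for nm,i,f,k in(('top',b,'pics/t0.png','top'),('scene',a,'pics/s0.png','scene')):
    j=dict(i);j['color']=cv2.imread(f)[:,:,::-1]; P0=[.5835,-.2158,0,-.12,0,0];P1=[.5526,.2395,.0165,.179,0,0]
    print(nm,'bench rails',rails(j,P0),'lines',lines(j,P0)); j['color']=L[k]; print(nm,'hover rails',rails(j,P1),'lines',lines(j,P1))
E
```

```text
top bench rails [-29.8  30.4 -30.   30.6] lines [-57.   59.3]
top hover rails [-29.4  30.8 -29.4  30.9] lines [-56.   60.2]
scene bench rails [-32.9  27.3 -13.8  28.7] lines [-56.9  58.8]
scene hover rails [-31.5  28.6  -8.8  28.4] lines [-56.2  59.8]
```

Request:
move_arm([
  [[0,-0.01,0],[0,0,0],0.5],
  [[0,-0.03,0],[0,0,0],0.5],
  [[0,-0.05,0],[0,0,0],0.5],
  [[0,-0.08,0],[0,0,0],0.5],
  [[0,-0.08,0],[0,0,0],0.5],
  [[0,-0.08,0],[0,0,0],0.5],
  [[0,-0.08,0.05],[0,0,0],0.5],
  [[0,-0.05,0.1],[0,0,0],0.5],
  [[0,-0.03,0.15],[0,0,0],0.5],
  [[0,-0.01,0.15],[0,0,0],0.5],
  [[0,0,0.15],[0,0,0],0.5],
  [[0,0,0.1],[0,0,0],0.5],
  [[0,0,0.05],[0,0,0],0.5],
  [[0,0,0],[0,0,0],0.5],
  [[0,0,0],[0,0,0],0.5],
])

```text
t: 21.32
eef_pos: [0.4131, 0.2199, 0.0998]
tool_rot: [0.996, 0.089, 0.005, -0.0]
contact_force: [-0.1, 0.7, -5.1]
width: 0.0232
grip_force: 59.1
```

Run:
```python
from h import *
np.set_printoptions(suppress=True,precision=4)
P1=[.5516,.2443,.0087,.179,0,0]
b=look2(P1,4)[-1];a=cam('scene')
for i in(b,a): print('rails',rails(i,P1),'lines',lines(i,P1))
```

```text
t 21.52 lines [-55.8  60.3] carr mm [-1.05 -0.95 -0.95 -0.85] v 1.2 tcp [0.4131 0.2199 0.0999] rot [[0.9839, 0.1783, 0.0092], [0.1783, -0.984, -0.0002]] F [ 0.3  0.  -4.9]
rails [-29.2  31.  -29.1  31.1] lines [-55.8  60.3]
rails [-31.7  28.7  -9.7  28.4] lines [-55.6  60.5]
```

Request:
move_arm([
  [[0,0,0.04],[0,0,0],0.5],
  [[0,0,0.05],[0,0,0],0.5],
  [[0,0,0.05],[0,0,0],0.5],
  [[0,0,0.05],[0,0,0],0.5],
  [[0,0,0.04],[0,0,0],0.5],
  [[0,0,0.03],[0,0,0],0.5],
  [[0,0,0.03],[0,0,0],0.5],
  [[0,0,0.03],[0,0,0],0.5],
  [[0,0,0],[0,0,0],0.5],
])

```text
t: 22.32
eef_pos: [0.4131, 0.2199, 0.0965]
tool_rot: [0.996, 0.09, 0.005, -0.0]
contact_force: [0.2, -0.1, -3.9]
width: 0.023
grip_force: 59.3
```

Run:
```python
from h import *
P1=[.5516,.2443,.0053,.179,0,0]
look2(P1,3);print(np.round(ctrl.observe()['wrist_torque'],2))
```

```text
t 22.47 lines [-55.6  60.2] carr mm [-0.8 -0.9 -0.8] v -0.0 tcp [0.4132 0.2199 0.0966] rot [[0.9839, 0.1783, 0.0092], [0.1783, -0.984, -0.0002]] F [ 0.3 -0.1 -4.9]
[-0.18  0.46 -0.04]
```

Request:
move_arm([
  [[0,0,0.02],[0,0,0],0.5],
  [[0,0,0.02],[0,0,0],0.5],
  [[0,0,0.02],[0,0,0],0.5],
  [[0,0,0.02],[0,0,0],0.5],
  [[0,0,0.02],[0,0,0],0.5],
  [[0,0,0.02],[0,0,0],0.5],
  [[0,0,0],[0,0,0],0.5],
])

```text
t: 23.05
eef_pos: [0.4128, 0.2199, 0.0957]
tool_rot: [0.996, 0.09, 0.004, -0.0]
contact_force: [-6.6, -1.3, 11.3]
width: 0.0233
grip_force: 61.2
```

Run:
```python
from h import *
P1=[.5516,.2443,.005,.179,0,0]
look2(P1,3);print(np.round(ctrl.observe()['wrist_torque'],2))
```

```text
t 23.2 lines [-55.6  60.7] carr mm [-0.75 -0.75 -0.85] v -1.0 tcp [0.4128 0.2199 0.0957] rot [[0.9839, 0.1783, 0.0088], [0.1783, -0.984, -0.0002]] F [-5.9 -1.2  9.4]
[-0.09  0.56 -0.03]
```

Request:
move_arm([
  [[0,0,-0.02],[0,0,0],0.5],
  [[0,0,-0.02],[0,0,0],0.5],
  [[0,0,-0.01],[0,0,0],0.5],
  [[0,0,0],[0,0,0],0.5],
  [[0,0,0],[0,0,0],2.4],
  [[0,0,0],[0,0,0],2.5],
  [[0,0,0],[0,0,0],2.6],
  [[0,0,0],[0,0,0],2.8],
  [[0,0,0],[0,0,0],3.2],
  [[0,0,0],[0,0,0],3.8],
  [[0,0,0],[0,0,0],4.6],
  [[0,0,0],[0,0,0],5.4],
  [[0,0,0],[0,0,0],5.6],
])

```text
t: 24.28
eef_pos: [0.4132, 0.2199, 0.0959]
tool_rot: [0.996, 0.09, 0.005, -0.0]
contact_force: [0.2, -0.4, -0.2]
width: 0.0561
grip_force: 0.0
```

Run:
```python
from h import *
P1=[.5516,.2443,.005,.179,0,0]
b=look2(P1,3)[-1];a=cam('scene')
for i in(b,a): print('rails',rails(i,P1),'lines',lines(i,P1))
print(ctrl.observe()['width'])
```

```text
t 24.43 lines [-55.6  60.3] carr mm [-0.55 -0.65 -0.55] v -0.0 tcp [0.4131 0.2199 0.0959] rot [[0.9839, 0.1783, 0.009], [0.1783, -0.984, -0.0002]] F [-0.1 -0.2 -0.6]
rails [-29.   31.2 -29.1  31.3] lines [-55.7  60.4]
rails [-31.7  28.7 -10.   28.4] lines [-55.3  61. ]
0.056004933415641
```

Request:
move_arm([
  [[0,0,-0.3],[0,0,0],5.6],
  [[0,0,-0.6],[0,0,0],5.6],
  [[0,0,-1],[0,0,0],5.6],
  [[0,0,-1.2],[0,0,0],5.6],
  [[0,0,-1.5],[0,0,0],5.6],
  [[0,0,-1.5],[0,0,0],5.6],
  [[-0.5,0,-1.5],[0,0,0],5.6],
  [[-1,0,-1.5],[0,0,0],5.6],
  [[-1,0,-1.5],[0,0,0],5.6],
  [[-1,0,-1],[0,0,0],5.6],
  [[-0.5,0,-0.5],[0,0,0],5.6],
  [[0,0,0],[0,0,0],5.6],
  [[0,0,0],[0,0,0],5.6],
])

```text
t: 25.57
eef_pos: [0.3729, 0.2127, 0.2167]
tool_rot: [0.996, 0.09, 0.005, -0.001]
contact_force: [-0.3, -0.0, 0.5]
width: 0.0561
grip_force: 0.0
```

Run:
```python
from h import *
P1=[.5516,.2465,.005,.179,0,0]
b=look2(P1,3)[-1];a=cam('scene')
for i in(b,a): print('rails',rails(i,P1),'lines',lines(i,P1))
cv2.imwrite('pics/c9.png',np.hstack([cv2.resize(i['color'][y:y+150,x:x+100,::-1],(400,600),interpolation=cv2.INTER_CUBIC) for i,x,y in((b,185,210),(a,295,130))]))
```

```text
t 25.72 lines [-57.7  58.2] carr mm [-0.7 -0.6 -0.6] v 1.0 tcp [0.373  0.2126 0.216 ] rot [[0.984, 0.1781, 0.0085], [0.1782, -0.984, -0.0]] F [0.3 1.  0.7]
rails [-29.4  30.8 -29.5  30.9] lines [-57.7  58.1]
rails [-32.1  28.3   0.   28. ] lines [-57.5  58.6]
```

View pics/c9.png

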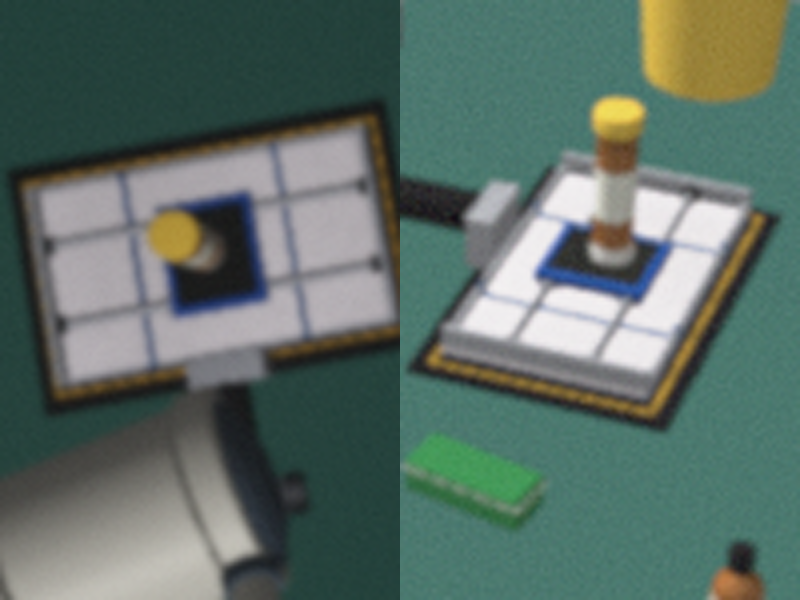

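The final picture shows the loader square inside the yellow outline, with yellow on all visible sides. The tube is upright at (615,190), the carriage is centred between the lines at (215,253), and the gripper is clear. I'm handing in.

```bash
python3 -c "
from plant import ctrl
print(ctrl.job_done())"
```

```text
the job is handed in; nothing more can be done
None
```

The job is handed in at about 26 s: the carriage stood centred over the plate for more than 3 s, and the loader is set down square inside the yellow outline and released, with the tube upright, the carriage about 1 mm from the middle and the arm clear.

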